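Packing and straps for two glue-ups

ROBOT

A 6-joint arm with a two-finger parallel gripper is mounted at the origin on a cart in front of the work surface, level with it; the furniture and walls round the work are solid. World frame = base frame: x ahead of the robot, y to its left, z up, the work surface at z = 0. Lengths are in m, angles in rad, forces in N, time in s.
With the tool pointing down it reaches from about 0.35 to 0.775 m from the base axis. Payload 5.5 kg.
Tool frame: the origin (TCP) lies at the very end of the fingers, on their centre line; the grasp point (between the pads) lies 19 mm behind it; x points along the fingers, y is the direction in which the jaws open and shut, and the axes are right-handed (so a half turn about x gives the same grasp; the last joint's range is limited). The gripper opens to 85 mm and grips with 20 to 120 N. Pads are 22 mm wide; open, the fingers measure 114 mm over their backs; the gripper's body (76 mm by 85 mm) begins 54 mm behind the grasp point. The pads swing forward as they close: fully open they stand 13 mm farther back than shut.
Start: joints at [-1.301, 0.313, 0.046, 1.304, 0, 1.431], TCP at [0.229, -0.527, 0.231] pointing down, gripper open.
Joint ranges: [-2.76, 2.76], [-0.86, 1.69], [-1.03, 1.26], [-2.2, 2.34], [-1.47, 1.5], [-3.14, 3.14]. Speed limits (rad/s): [2.57, 2.57, 3.14, 3.14, 3.14, 3.14].

INTERFACE

Orientations are given as a unit quaternion [w, x, y, z].
In Python, from workcell import env gives the robot as it stands.
- The arm moves only by the tool servo_tool, never from a script. Its argument "increments" is a list of rows, each an object with "offset": the shift along the tool's x, y, z in cm, a list of three; "yaw": the turn about the tool's x in degrees. In form: [{"offset": [x, y, z], "yaw": yaw}, ...]. A call has exactly 8 rows; each row is the pose to reach, as a shift and turn from the pose commanded when the call began, along the tool's axes at that moment; what a row does not reach only later rows make up. A row lasts 1/10 s, in which the tool goes at most 50 mm and 8.59 degrees, less where a joint would pass 70% of its speed; a pose out of reach is approached as far as the arm can. A call with a gripper value outside its range is refused whole. "claw" is the opening, from 0 (shut) to 1 (fully open), set as the call begins (left out, the last holds). The fingers move at their own pace and stop on an object; "force" is the grip in N (left out, the last holds). Time passes only in rows, so rows that repeat a pose let the fingers close, or fill a call up. It gives the time, the measured TCP pose, the force and the opening at its end, in the units of the state.
- env.get_state(): the state, without advancing time (a new reading comes with each control period).
- env.read_camera(name): name is "side" or "top" or "wrist"; returns (picture, depth): 480x640x3 uint8, red, green, blue; 480x640 float32, m along the optical axis (not along the pixel's ray), 0 where there is no reading.
- env.camera_model(name): a dict with "vertical_fov" (degrees; the focal length in pixels is half the picture's height over the tangent of half this angle, whatever the lens; pixels are square), "cx", "cy" (the principal point, pixels), "world_from_camera" (4x4, takes a point from camera to world coordinates). Camera axes: x right, y up, looking along -z (the intrinsics and any distortion apply to the point x, -y, -z); pixel columns grow to the right and rows downward; lengths in m; the calibration is good to about 2 mm. A picture is of the moment at which its call begins: read the wrist's pose just before it. camera_model takes no time and is no camera call; for the wrist camera it gives the pose at the moment of the call.
- env.hand_in(): hands the job in, once; it reports no verdict.
The state is a dict: "clock": time; "joint_pos": joint angles; "qvel": joint speeds; "tau": joint torques, N m; "tcp_pos": TCP position; "orientation": TCP orientation; "wrist_force": force on the tool from outside, world axes, zero at the start; "ft_torque": the same for the moment, N m; "finger_gap": finger opening in m.
Only numpy, scipy, OpenCV 4.12 (cv2) and the standard library are available. Lean on these libraries where they do the work, as an engineer would, in place of code of your own. Each camera call takes 0.05 s, during which the arm holds its last target.

TASK

Make up the clamping set for each of the two glue-ups on the small boards. On each board's cork pad lay packing exactly as high as the glued block opposite, flat and lengthwise along the board, chosen from the four aluminium plates: two stacked for the tall block, one for the low block, and the spare stays where it lies on the bench. Over each stud, centred on it and in line with the board, lay a strap so that it rests level on block and packing, ready for the nut: the long strap at the tall block, the short strap at the low one.

Things in the scene. Friction and masses are not known exactly. Their poses are not given: they have to be found in the camera images.
- tall_board: fixed plywood board, 204 x 78 x 12 mm, with the tall glued block, a 10 mm upright stud (flange at its foot 20 mm wide, 3 high) and a cork pad. Origin: stud's axis at the board's underside; x lengthwise, from pad to block, board spans x = -110 to 94 mm. Block 44 (x) x 40 mm, centred at x = 60, y = 0, its top 32 mm above the board's top; stud's tip 58 mm above the board's top
- low_board: fixed plywood board, 180 x 78 x 12 mm, with the low glued block, a 10 mm upright stud (flange at its foot 20 mm wide, 3 high) and a cork pad. Origin: stud's axis at the board's underside; x lengthwise, from pad to block, board spans x = -110 to 70 mm. Block 40 (x) x 40 mm, centred at x = 38, y = 0, its top 24 mm above the board's top; stud's tip 50 mm above the board's top
- tall_pad (a point): centre of the cork pad (84 mm lengthwise x 50 mm) on the tall block's board, flush with the board's top, 12 mm over the bench, 62 mm from the stud on the side away from the block; axes as the board's
- low_pad (a point): centre of the cork pad (84 mm lengthwise x 50 mm) on the low block's board, flush with the board's top, 12 mm over the bench, 60 mm from the stud on the side away from the block; axes as the board's
- plate_10: loose milled aluminium packing plate 10 mm thick, 46 mm long (its x), 44 mm wide (its y), with a 7 mm hole near its +x end; the thinnest and shortest of four. Lies flat on the bench; origin: centre of its underside, z up
- plate_14: loose milled aluminium packing plate 14 mm thick, 56 mm long (its x), 44 mm wide (its y), with a 7 mm hole near its +x end; the second thinnest and second shortest of four. Lies flat on the bench; origin: centre of its underside, z up
- plate_18: loose milled aluminium packing plate 18 mm thick, 66 mm long (its x), 44 mm wide (its y), with a 7 mm hole near its +x end; the second thickest and second longest of four. Lies flat on the bench; origin: centre of its underside, z up
- plate_24: loose milled aluminium packing plate 24 mm thick, 76 mm long (its x), 44 mm wide (its y), with a 7 mm hole near its +x end; the thickest and longest of four. Lies flat on the bench; origin: centre of its underside, z up
- short_strap: loose wooden clamp strap, the shorter of two: flat bar 112 mm long (x), 40 wide, 14 thick, rounded ends, an open slot 40 mm long (x), 18 wide in its middle that drops over a stud. Lies flat on the bench; origin: centre of its underside, in the middle of the slot; z up
- long_strap: loose wooden clamp strap, the longer of two: flat bar 140 mm long (x), 40 wide, 14 thick, rounded ends, an open slot 40 mm long (x), 18 wide in its middle that drops over a stud. Lies flat on the bench; origin: centre of its underside, in the middle of the slot; z up

How it is judged:
By the outcome, as a careful person would: the job done as asked, in the order asked, and still so for the second after the job is handed in, with the robot touching nothing.
It also fails if it takes over 101 s, if anything falls off the work surface, if the arm or the gripper's body presses on something with over 40 N, if the wrist force passes 120 N, or if a joint passes its speed limit or range.

## Working session

There is one attempt and no reset: what is moved stays moved. The work goes in short steps, Python scripts to look and compute and a tool call to move; the robot and the scene stay as the last step left them, time stands still between calls to the robot, and variables do not carry over. Pictures are saved under pics/ and viewed, and the job is handed in when it is done.

Besides the shell and the picture viewer there is one more tool, called after "Emit:" as name(argument=value, ...) on one line, values as JSON. servo_tool: Moves the arm, as the interface text tells. Its arguments: {"type":"object","properties":{"increments":{"type":"array","items":{"type":"object","properties":{"offset":{"type":"array","items":{"type":"number"}},"yaw":{"type":"number"}}}},"claw":{"type":"number"},"force":{"type":"number"}},"required":["increments"]}

```bash
ls; mkdir -p pics; python3 - <<'E'
from workcell import env
import cv2, numpy as np
s=env.get_state(); print(s)
for n in ["top","side","wrist"]:
    m=env.camera_model(n); print(n,m)
    p,d=env.read_camera(n)
    cv2.imwrite(f"pics/{n}0.png",p[:,:,::-1]); np.savez(f"pics/{n}0.npz",p=p,d=d,T=m["world_from_camera"])
E
```

```text
pics
{'clock': 0.0, 'joint_pos': array([-1.30062685e+00,  3.14021611e-01,  4.49684001e-02,  1.30360494e+00,
        4.75207657e-05,  1.43121894e+00]), 'qvel': array([-0.00108009,  0.0005871 , -0.00127513,  0.00019493,  0.00045851,
        0.00092483]), 'tau': array([ 4.14237311e-04, -4.80628109e+01,  2.98531687e+01,  1.92878558e-02,
       -1.50087935e-04, -9.81591938e-06]), 'tcp_pos': array([ 0.22894398, -0.52689278,  0.23039249]), 'orientation': array([-0.14319807, -0.69229239, -0.14451397,  0.69234476]), 'wrist_force': array([ 0.09051821, -0.09466385,  0.74934446]), 'ft_torque': array([-0.05661445,  0.07299401, -0.01294697]), 'finger_gap': 0.08537013095280485}
top {'vertical_fov': 50.524885387352654, 'cx': 324.1208363392613, 'cy': 239.6198341711232, 'world_from_camera': array([[ 0.10503377,  0.97156943, -0.21218095,  0.33885709],
       [-0.99445138,  0.10135573, -0.02816863,  0.11338016],
       [-0.00586202,  0.21396229,  0.97682433,  0.93522243],
       [ 0.        ,  0.        ,  0.        ,  1.        ]])}
side {'vertical_fov': 48.74388417503978, 'cx': 318.4745565528982, 'cy': 232.4975208969215, 'world_from_camera': array([[-0.99889218, -0.03222396,  0.03429321,  0.56256422],
       [ 0.04640968, -0.55409874,  0.83115626,  0.9295452 ],
       [-0.00778132,  0.83182703,  0.5549804 ,  0.59125465],
       [ 0.        ,  0.        ,  0.        ,  1.        ]])}
wrist {'vertical_fov': 68.31368965710632, 'cx': 321.9363112894628, 'cy': 243.00292531315117, 'world_from_camera': array([[ 0.39688589,  0.87831446,  0.26654325,  0.29814202],
       [-0.91786599,  0.38038397,  0.11326986, -0.49834451],
       [-0.00190222, -0.2896062 ,  0.957144  ,  0.37279989],
       [ 0.        ,  0.        ,  0.        ,  1.        ]])}
```

View pics/top0.png

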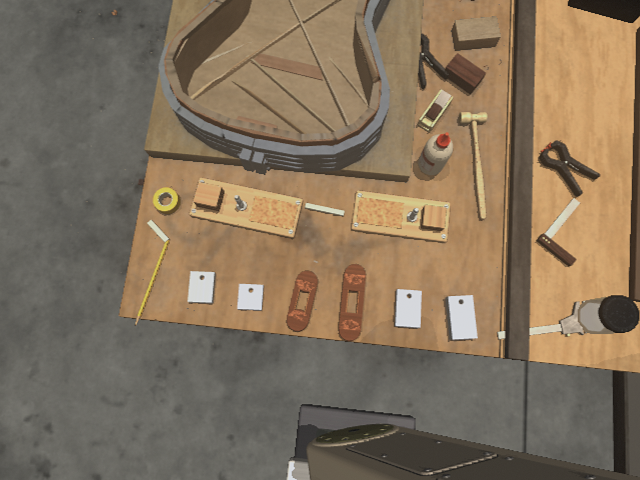

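View pics/side0.png

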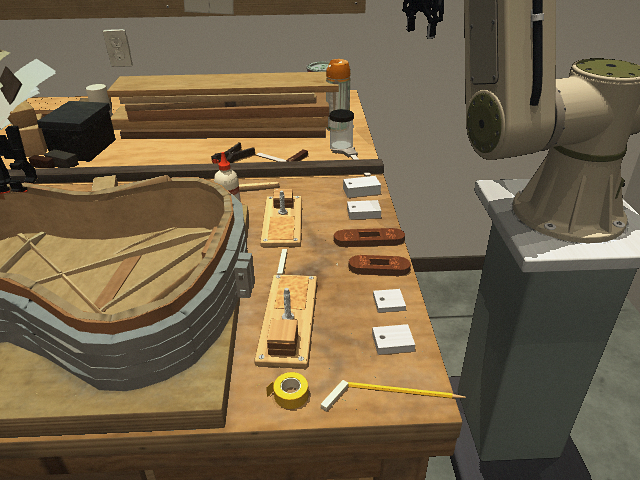

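View pics/wrist0.png

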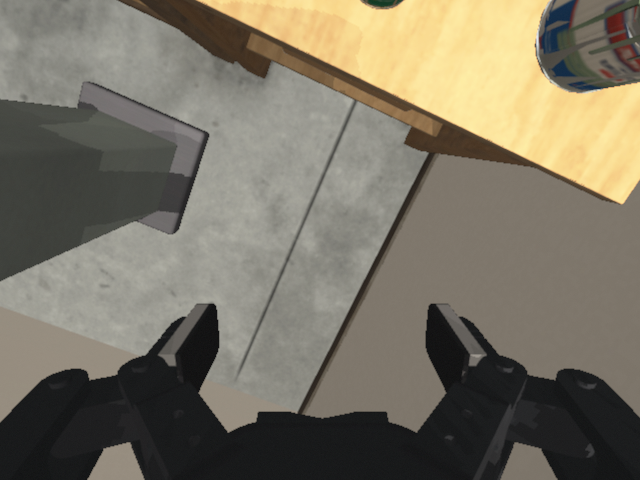

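The top view shows the tall board at left (190–302, 180–236) and the low board at right (352–450, 192–240). The plates lie at (201,287), (250,296), (408,308) and (462,317). The straps are at (302,300), shorter, and (352,302), longer. Next I'll measure them.

```bash
cat > h.py <<'E'
import numpy as np, cv2
def K(n,m):
    f=240/np.tan(np.radians(m["vertical_fov"]/2)); return f,m["cx"],m["cy"]
def cast(m,uv,z):
    uv=np.atleast_2d(np.asarray(uv,float)); f=240/np.tan(np.radians(m["vertical_fov"]/2))
    d=np.c_[(uv[:,0]-m["cx"])/f,-(uv[:,1]-m["cy"])/f,-np.ones(len(uv))]
    T=m["world_from_camera"]; w=d@T[:3,:3].T; o=T[:3,3]
    t=(z-o[2])/w[:,2]; return o+w*t[:,None]
def cloud(m,d):
    f=240/np.tan(np.radians(m["vertical_fov"]/2)); v,u=np.mgrid[0:480,0:640]
    P=np.stack([(u-m["cx"])/f*d,-(v-m["cy"])/f*d,-d],-1); T=m["world_from_camera"]
    return P@T[:3,:3].T+T[:3,3]
def proj(m,P):
    f=240/np.tan(np.radians(m["vertical_fov"]/2)); T=m["world_from_camera"]
    c=(np.atleast_2d(P)-T[:3,3])@T[:3,:3]; return np.c_[m["cx"]+f*c[:,0]/-c[:,2],m["cy"]-f*c[:,1]/-c[:,2]]
def rect(m,cnt,z):
    w=cast(m,cnt.reshape(-1,2),z)[:,:2]*1000
    (c,s,a)=cv2.minAreaRect(w.astype(np.float32))
    if s[0]<s[1]: s=s[::-1]; a+=90
    a=(a+90)%180-90
    return np.round(c,1),np.round(s,1),round(a,2),w
E
python3 - <<'E'
from workcell import env
from h import *
m=env.camera_model("top"); z=np.load("pics/top0.npz"); p=z["p"]; d=z["d"]
C=cloud(m,d)
for uv in [(201,287),(250,300),(408,315),(462,320),(320,280),(302,275),(352,270),(270,205),(370,215),(212,190),(435,210),(240,196),(412,210),(250,160),(300,160),(380,172),(340,140),(240,150),(380,100),(230,250),(500,300),(130,310),(150,160)]:
    print(uv,p[uv[1],uv[0]],np.round(C[uv[1],uv[0]]*1000))
hsv=cv2.cvtColor(p,cv2.COLOR_RGB2HSV)
mk=((hsv[...,1]<40)&(hsv[...,2]>170)).astype(np.uint8)
mk[:250]=0; mk[345:]=0
for c in cv2.findContours(mk,cv2.RETR_EXTERNAL,cv2.CHAIN_APPROX_NONE)[0]:
    if cv2.contourArea(c)>300: 
        print(cv2.boundingRect(c),[rect(m,c,h)[:3] for h in(.014,.018)])
E
```

```text
(201, 287) [214 215 214] [428. 353.  14.]
(250, 300) [213 215 220] [414. 262.  11.]
(408, 315) [214 216 220] [417. -24.  18.]
(462, 320) [214 216 221] [ 417. -118.   25.]
(320, 280) [166 130  94] [465. 140.  -1.]
(302, 275) [127  81  56] [469. 173.  14.]
(352, 270) [138  87  61] [487.  83.  15.]
(270, 205) [210 179 118] [596. 249.  11.]
(370, 215) [203 148  99] [595.  59.  12.]
(212, 190) [210 167 116] [604. 354.  43.]
(435, 210) [210 170 118] [610. -57.  36.]
(240, 196) [215 182 126] [607. 307.  13.]
(412, 210) [193 169 123] [613. -18.  14.]
(250, 160) [73 66 57] [648. 281.  99.]
(300, 160) [72 65 57] [658. 194.  98.]
(380, 172) [156 134  99] [673.  49.  38.]
(340, 140) [73 56 43] [684. 128. 140.]
(240, 150) [67 59 50] [668. 303.  91.]
(380, 100) [136 127 120] [771.  66. 126.]
(230, 250) [151 117  84] [503. 313.   2.]
(500, 300) [142 111  82] [ 463. -192.    0.]
(130, 310) [173 137  98] [374. 480.   0.]
(150, 160) [158 123  85] [665. 496.  -0.]
(448, 295, 30, 44) [(array([ 424.1, -121.4]), array([76.8, 44.5]), 8.81), (array([ 423.8, -120.3]), array([76.5, 44.3]), 8.81)]
(396, 289, 26, 38) [(array([430.1, -24.2]), array([65.9, 44.1]), 1.68), (array([429.7, -23.6]), array([65.6, 43.9]), 1.68)]
(237, 284, 26, 26) [(array([420.5, 262.9]), array([45.4, 43.9]), 4.02), (array([420.1, 262.3]), array([45.2, 43.7]), 4.02)]
(188, 271, 26, 31) [(array([429.7, 354.4]), array([55. , 43.8]), 5.22), (array([429.3, 353.4]), array([54.8, 43.7]), 5.22)]
```

```bash
python3 - <<'E'
import cv2
p=cv2.imread("pics/top0.png")
cv2.imwrite("pics/t_a.png",cv2.resize(p[165:350,110:490],None,fx=2.1,fy=2.1,interpolation=cv2.INTER_CUBIC))
E
```

```text
(no output)
```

View pics/t_a.png

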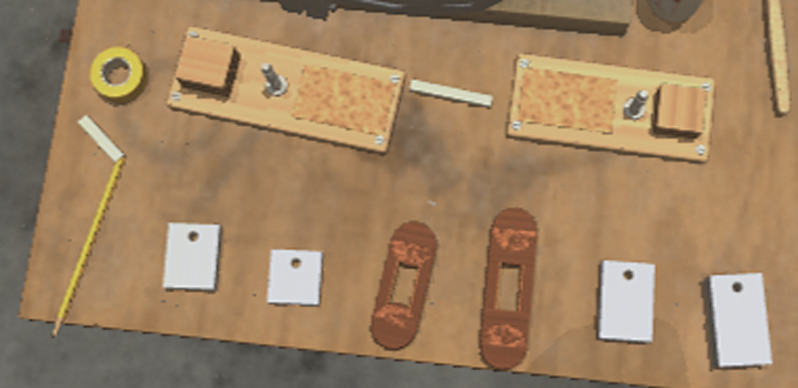

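```bash
python3 - <<'E'
from workcell import env
from h import *
m=env.camera_model("top"); z=np.load("pics/top0.npz"); p=z["p"]; d=z["d"]
C=cloud(m,d)*1000
hsv=cv2.cvtColor(p,cv2.COLOR_RGB2HSV)
mk=((hsv[...,1]<40)&(hsv[...,2]>170)).astype(np.uint8); mk[:250]=0; mk[345:]=0
H=[.024,.018,.010,.014]
i=0
for c in cv2.findContours(mk,cv2.RETR_EXTERNAL,cv2.CHAIN_APPROX_NONE)[0]:
    if cv2.contourArea(c)>300: print("plate",H[i],rect(m,c,H[i])[:3]); i+=1
print(hsv[275,302],hsv[270,352],hsv[300,325])
mk=((hsv[...,1]>125)&(hsv[...,2]<175)&(hsv[...,0]<13)).astype(np.uint8); mk[:255]=0; mk[350:]=0; mk[:,:280]=0;mk[:,380:]=0
mk=cv2.morphologyEx(mk,cv2.MORPH_OPEN,np.ones((3,3)))
for c in cv2.findContours(mk,cv2.RETR_EXTERNAL,cv2.CHAIN_APPROX_NONE)[0]:
    if cv2.contourArea(c)>300: print("strap",cv2.boundingRect(c),rect(m,c,.014)[:3])
# boards by depth
for lo,hi,n in[(7,17,'board'),(30,60,'blk')]:
  mk=((C[...,2]>lo)&(C[...,2]<hi)).astype(np.uint8); mk[:170]=0; mk[245:]=0; mk[:,:180]=0; mk[:,460:]=0
  cv2.imwrite(f"pics/m_{n}.png",mk*255)
  for c in cv2.findContours(mk,cv2.RETR_EXTERNAL,cv2.CHAIN_APPROX_NONE)[0]:
    if cv2.contourArea(c)>60: print(n,cv2.boundingRect(c),[rect(m,c,h/1000)[:3] for h in ([12] if lo==7 else [36,44])])
# form near points
for y0 in range(-120,420,30):
    q=C[(C[...,1]>y0)&(C[...,1]<y0+30)&(C[...,2]>55)&(C[...,0]>560)&(C[...,2]<300)]
    q2=C[(C[...,1]>y0)&(C[...,1]<y0+30)&(C[...,2]>85)&(C[...,0]>560)&(C[...,2]<300)]
    if len(q): print(y0,q[:,0].min().round(),q[q[:,0].argmin()].round(), q2[q2[:,0].argmin()].round() if len(q2) else '')
E
```

```text
plate 0.024 (array([ 423.2, -118.8]), array([76., 44.]), 8.81)
plate 0.018 (array([429.7, -23.6]), array([65.6, 43.9]), 1.68)
plate 0.01 (array([420.8, 263.6]), array([45.6, 44.1]), 4.02)
plate 0.014 (array([429.7, 354.4]), array([55. , 43.8]), 5.22)
[ 11 143 127] [ 10 142 138] [ 15 111 166]
strap (339, 276, 26, 65) (array([419.8,  78.1]), array([116.4,  40.2]), 0.18)
strap (287, 271, 31, 60) (array([423.5, 167.9]), array([110. ,  39.3]), -7.79)
board (305, 203, 40, 12) [(array([599. , 145.7]), array([73.9,  9.6]), 84.2)]
board (352, 190, 99, 52) [(array([600.2,   1.5]), array([179.2,  78.6]), 88.07)]
board (190, 177, 113, 61) [(array([587. , 293.3]), array([203.5,  78.8]), 83.54)]
board (316, 172, 93, 10) [(array([670.4,  81.3]), array([176.1,   5.3]), 89.68)]
blk (423, 205, 24, 24) [(array([598.6, -56.2]), array([40.9, 40.6]), -1.87), (array([596.3, -54.7]), array([40.5, 40.2]), -1.87)]
blk (193, 182, 31, 27) [(array([596.4, 361.3]), array([48.7, 43.1]), 83.64), (array([594.1, 359.1]), array([48.2, 42.7]), 83.64)]
blk (295, 170, 116, 8) [(array([665., 100.]), array([214.4,  13.7]), -84.09), (array([662.1, 100.1]), array([212.5,  13.6]), -84.09)]
-90 693.0 [693. -61.  72.] [696. -60.  88.]
-60 689.0 [689. -44.  66.] [691. -49.  86.]
-30 596.0 [596. -16.  58.] [704. -30.  88.]
30 729.0 [729.  60.  92.] [729.  60.  92.]
60 690.0 [690.  90.  86.] [690.  90.  86.]
90 671.0 [671. 119.  64.] [672. 120.  87.]
120 661.0 [661. 142. 103.] [661. 142. 103.]
150 656.0 [656. 179.  67.] [657. 178. 110.]
180 656.0 [656. 200.  87.] [656. 200.  87.]
210 657.0 [657. 211.  61.] [657. 217. 127.]
240 640.0 [640. 259.  72.] [640. 259.  87.]
270 585.0 [585. 300.  60.] [643. 273. 111.]
300 584.0 [584. 300.  57.] [653. 302.  95.]
330 674.0 [674. 331.  78.] [675. 331. 117.]
360 684.0 [684. 361.  67.] [684. 360. 101.]
390 699.0 [699. 390.  84.] [699. 391.  96.]
```

```bash
cat >> h.py <<'E'
from scipy.spatial.transform import Rotation as Ro
def toolR(s):
    q=s["orientation"]; return Ro.from_quat(np.r_[q[1:],q[0]]).as_matrix()
def yawdir(R): # world angle of tool y (deg)
    return np.degrees(np.arctan2(R[1,1],R[0,1]))
def plan(s,xyz,jaw):
    """shift in cm along tool axes and yaw deg to bring tcp to xyz (m), tool y at jaw deg mod 180"""
    R=toolR(s); e=R.T@(np.array(xyz)-s["tcp_pos"])*100
    # turn about tool x (down): positive yaw decreases world angle
    dy=-(jaw-yawdir(R)); dy=(dy+90)%180-90
    return np.round(e,2),round(dy,1)
E
python3 - <<'E'
from workcell import env
from h import *
s=env.get_state(); R=toolR(s); print(R.round(3),yawdir(R),s["clock"])
T=env.camera_model("wrist")["world_from_camera"]; print("cam in tool mm",R.T@(T[:3,3]-s["tcp_pos"])*1000)
print((R.T@T[:3,:3]).round(3))
for n,t,j in [("p18",(.4297,-.0236,.15),91.7),("p14",(.4297,.3544,.15),95.2)]: print(n,plan(s,t,j))
E
```

```text
[[-0.     0.398 -0.917]
 [ 0.001 -0.917 -0.398]
 [-1.    -0.001 -0.   ]] -66.51989660335727 0.15
cam in tool mm [-142.27310675    1.09270257  -74.88967284]
[[ 0.     0.29  -0.957]
 [ 1.     0.002  0.001]
 [ 0.002 -0.957 -0.29 ]]
p18 (array([  8.12, -38.17, -38.47]), np.float64(21.8))
p14 (array([  8.17, -72.84, -53.53]), np.float64(18.3))
```

Emit:
servo_tool(increments=[{"offset": [0, -2, -2], "yaw": -6}, {"offset": [0, -5, -5], "yaw": -14}, {"offset": [0, -8, -8], "yaw": -22}, {"offset": [0, -11, -11], "yaw": -30}, {"offset": [0, -14, -14], "yaw": -38}, {"offset": [0, -17, -17], "yaw": -46}, {"offset": [0, -20, -20], "yaw": -54}, {"offset": [0, -22, -22], "yaw": -62}], claw=0.75, force=40)

```text
clock: 0.95
tcp_pos: [0.3434, -0.2354, 0.2312]
orientation: [0.482, 0.518, 0.482, -0.517]
wrist_force: [-0.1, -0.7, 0.3]
finger_gap: 0.0639
```

```bash
cat >> h.py <<'E'
def planx(s,xyz,jaw):
    R=toolR(s); e=R.T@(np.array(xyz)-s["tcp_pos"])*100
    dy=-(jaw-yawdir(R)); dy=(dy+180)%360-180
    return e.round(2).tolist(),round(dy,1)
E
cat > go.py <<'E'
import sys
from workcell import env
from h import *
s=env.get_state(); a=list(map(float,sys.argv[1:]))
print("t",round(s["clock"],2),"tcp",(s["tcp_pos"]*1000).round(1),"jaw",round(yawdir(toolR(s)),1),"q6",s["joint_pos"][5].round(2),"tilt",toolR(s)[:,0].round(3),"F",s["wrist_force"].round(1),"gap",round(s["finger_gap"],4))
if a: print(planx(s,np.array(a[:3])/1000,a[3]))
E
python3 go.py 429.7 -23.6 200 91.7
```

```text
t 0.95 tcp [ 343.4 -235.4  231.2] jaw -4.1 q6 0.85 tilt [-0.     0.001 -1.   ] F [-0.1 -0.7  0.3] gap 0.0639
([3.13, 7.09, -21.74], np.float64(-95.8))
```

Emit:
servo_tool(increments=[{"offset": [0, 1, -3], "yaw": -8}, {"offset": [0.4, 2, -6], "yaw": -16}, {"offset": [0.8, 3, -9], "yaw": -24}, {"offset": [1.2, 4, -12], "yaw": -32}, {"offset": [1.6, 5, -15], "yaw": -40}, {"offset": [2, 6, -18], "yaw": -48}, {"offset": [2.6, 6.6, -20.2], "yaw": -56}, {"offset": [3.1, 7.1, -21.7], "yaw": -64}])

```text
clock: 1.75
tcp_pos: [0.4311, -0.0256, 0.1998]
orientation: [0.683, 0.184, 0.683, -0.184]
wrist_force: [1.6, -0.5, 0.1]
finger_gap: 0.0638
```

```bash
python3 go.py 429.7 -23.6 150 91.7
```

```text
t 1.75 tcp [431.1 -25.6 199.8] jaw 59.9 q6 0.28 tilt [-0.  0. -1.] F [ 1.6 -0.5  0.1] gap 0.0638
([4.98, 0.1, -0.22], np.float64(-31.8))
```

Emit:
servo_tool(increments=[{"offset": [1, 0.1, -0.1], "yaw": -8}, {"offset": [3, 0.1, -0.2], "yaw": -16}, {"offset": [5, 0.1, -0.2], "yaw": -24}, {"offset": [7, 0.1, -0.2], "yaw": -31.8}, {"offset": [8, 0.1, -0.2], "yaw": -31.8}, {"offset": [8.0, 0.1, -0.2], "yaw": -31.8}, {"offset": [8, 0.1, -0.2], "yaw": -31.8}, {"offset": [8, 0.1, -0.2], "yaw": -31.8}])

```text
clock: 2.55
tcp_pos: [0.4307, -0.0256, 0.1212]
orientation: [0.708, -0.008, 0.706, 0.007]
wrist_force: [0.2, -0.6, 0.4]
finger_gap: 0.0641
```

```bash
cat > look.py <<'E'
import sys
from workcell import env
from h import *
n,tag=sys.argv[1:3]
m=env.camera_model(n); p,d=env.read_camera(n)
cv2.imwrite(f"pics/{tag}.png",p[:,:,::-1]); np.savez(f"pics/{tag}.npz",p=p,d=d,T=m["world_from_camera"],mm=[m["vertical_fov"],m["cx"],m["cy"]])
def load(tag): pass
E
cat >> h.py <<'E'
def load(tag):
    z=np.load(f"pics/{tag}.npz"); return dict(vertical_fov=z["mm"][0],cx=z["mm"][1],cy=z["mm"][2],world_from_camera=z["T"]),z["p"],z["d"]
E
python3 look.py wrist w1; python3 go.py 429.7 -23.6 3 91.7
```

```text
t 2.6 tcp [430.7 -25.6 121.3] jaw 91.2 q6 -0.27 tilt [ 0.002 -0.001 -1.   ] F [0.  0.3 0.1] gap 0.0642
([11.83, 0.21, -0.12], np.float64(-0.5))
```

View pics/w1.png

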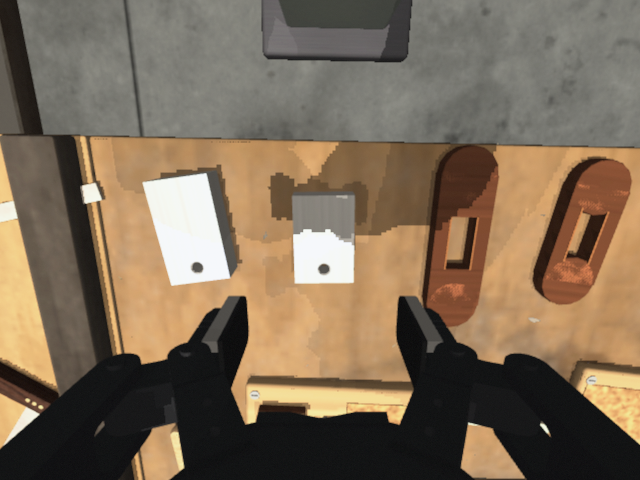

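```bash
python3 - <<'E'
from h import *
m,p,d=load("w1"); C=cloud(m,d)*1000
hs=cv2.cvtColor(p,cv2.COLOR_RGB2HSV)
mk=((hs[...,1]<45)&(hs[...,2]>90)).astype(np.uint8); mk[:150]=0; mk[300:]=0; mk[:,:120]=0; mk[:,380:]=0
for c in cv2.findContours(mk,cv2.RETR_EXTERNAL,cv2.CHAIN_APPROX_NONE)[0]:
    if cv2.contourArea(c)>800: print(cv2.boundingRect(c),[rect(m,c,h)[:3] for h in(.018,.024)])
for u,v in [(325,250),(200,230),(460,180),(580,270),(100,200),(350,300)]: print(C[v,u].round(1))
mk=((hs[...,1]>110)&(hs[...,2]<190)&(hs[...,0]<13)).astype(np.uint8); mk[330:]=0;mk[:,:420]=0
mk=cv2.morphologyEx(mk,cv2.MORPH_OPEN,np.ones((3,3)))
for c in cv2.findContours(mk,cv2.RETR_EXTERNAL,cv2.CHAIN_APPROX_NONE)[0]:
    if cv2.contourArea(c)>800: print(cv2.boundingRect(c),[rect(m,c,h)[:3] for h in(.014,)])
E
```

```text
(292, 192, 63, 92) [(array([429.8, -25.2]), array([68.3, 44.4]), 1.27), (array([428.1, -25.3]), array([66.7, 43.3]), 1.27)]
(143, 172, 89, 114) [(array([ 425.7, -122.4]), array([78.9, 46.7]), 9.1), (array([ 424. , -120.1]), array([76.9, 45.5]), 9.1)]
[437.8 -24.   18.7]
[ 423.2 -112.    23.5]
[386.   69.3  14. ]
[451.5 168.9  13.5]
[ 406.8 -190.5    4.7]
[486.8  -2.3  -1.1]
(533, 159, 98, 145) [(array([424.3, 161.5]), array([109.8,  48.7]), -7.14)]
(423, 146, 75, 181) [(array([431.8,  73.6]), array([137.7,  43.9]), 0.03)]
```

Emit:
servo_tool(increments=[{"offset": [2, 0.1, -0.1], "yaw": -0.5}, {"offset": [5, 0.1, -0.1], "yaw": -0.5}, {"offset": [8, 0.1, -0.1], "yaw": -0.5}, {"offset": [10, 0.1, -0.1], "yaw": -0.5}, {"offset": [11.2, 0.1, -0.1], "yaw": -0.5}, {"offset": [11.8, 0.1, -0.1], "yaw": -0.5}, {"offset": [11.8, 0.1, -0.1], "yaw": -0.5}, {"offset": [11.8, 0.1, -0.1], "yaw": -0.5}])

```text
clock: 3.4
tcp_pos: [0.4296, -0.0246, 0.003]
orientation: [0.707, -0.011, 0.707, 0.011]
wrist_force: [0.1, -0.3, 0.6]
finger_gap: 0.0638
```

Emit:
servo_tool(increments=[{"offset": [0, 0, 0], "yaw": 0}, {"offset": [0, 0, 0], "yaw": 0}, {"offset": [0, 0, 0], "yaw": 0}, {"offset": [0, 0, 0], "yaw": 0}, {"offset": [0, 0, 0], "yaw": 0}, {"offset": [0, 0, 0], "yaw": 0}, {"offset": [-0.5, 0, 0], "yaw": 0}, {"offset": [-2, 0, 0], "yaw": 0}], claw=0.3, force=50)

```text
clock: 4.2
tcp_pos: [0.4277, -0.0242, 0.022]
orientation: [0.706, -0.011, 0.708, 0.011]
wrist_force: [-0.6, -0.4, -1.6]
finger_gap: 0.0427
```

```bash
python3 look.py wrist w2; python3 go.py 580.9 239.6 120 173.5
```

```text
t 4.25 tcp [429.5 -24.5  24.5] jaw 91.8 q6 -0.28 tilt [ 0.001 -0.    -1.   ] F [ 0.2 -0.4  1. ] gap 0.0425
([-9.54, 25.92, 15.97], np.float64(-81.7))
```

View pics/w2.png

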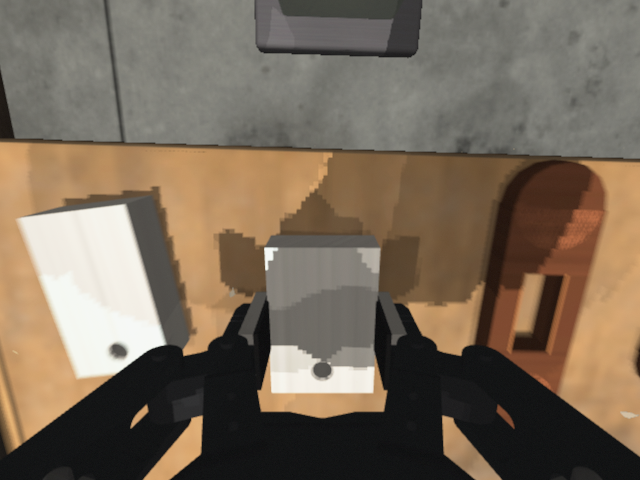

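Emit:
servo_tool(increments=[{"offset": [-2, 0.3, 0.2], "yaw": -4}, {"offset": [-4.5, 1.5, 1], "yaw": -10}, {"offset": [-7, 4, 2.5], "yaw": -18}, {"offset": [-9, 7, 4.5], "yaw": -26}, {"offset": [-9.5, 10.5, 6.5], "yaw": -34}, {"offset": [-9.5, 14, 8.5], "yaw": -42}, {"offset": [-9.5, 17.5, 10.5], "yaw": -50}, {"offset": [-9.5, 20.5, 12.5], "yaw": -58}])

```text
clock: 5.05
tcp_pos: [0.5479, 0.1863, 0.1174]
orientation: [0.612, -0.354, 0.612, 0.354]
wrist_force: [0.8, -0.7, -1.4]
finger_gap: 0.0427
```

```bash
python3 go.py 580.9 239.6 110 173.5
```

```text
t 5.05 tcp [547.9 186.3 117.4] jaw 150.2 q6 -0.86 tilt [ 0.  0. -1.] F [ 0.8 -0.7 -1.4] gap 0.0427
([0.74, -0.21, 6.26], np.float64(-23.3))
```

Emit:
servo_tool(increments=[{"offset": [0, -0.1, 2], "yaw": -6}, {"offset": [0, -0.2, 4], "yaw": -12}, {"offset": [0, -0.2, 5.2], "yaw": -18}, {"offset": [0, -0.2, 5.9], "yaw": -23}, {"offset": [0, -0.2, 5.9], "yaw": -23}, {"offset": [0, -0.2, 5.9], "yaw": -23}, {"offset": [0, -0.2, 5.9], "yaw": -23}, {"offset": [0, -0.2, 5.9], "yaw": -23}])

```text
clock: 5.85
tcp_pos: [0.5787, 0.2338, 0.1173]
orientation: [0.531, -0.467, 0.531, 0.467]
wrist_force: [-0.4, -1.1, -1.4]
finger_gap: 0.0427
```

```bash
python3 look.py wrist w3; python3 look.py top t3; python3 look.py side s3; python3 go.py 580.9 239.6 18 173.5
```

```text
t 6.0 tcp [578.8 234.  117.4] jaw 172.7 q6 -1.19 tilt [ 0. -0. -1.] F [-0.1 -1.1 -1.5] gap 0.043
([9.94, -0.14, 0.58], np.float64(-0.8))
```

View pics/w3.png

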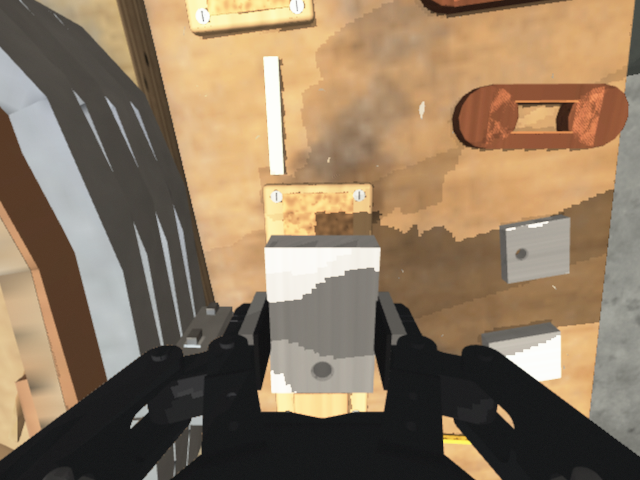

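View pics/s3.png

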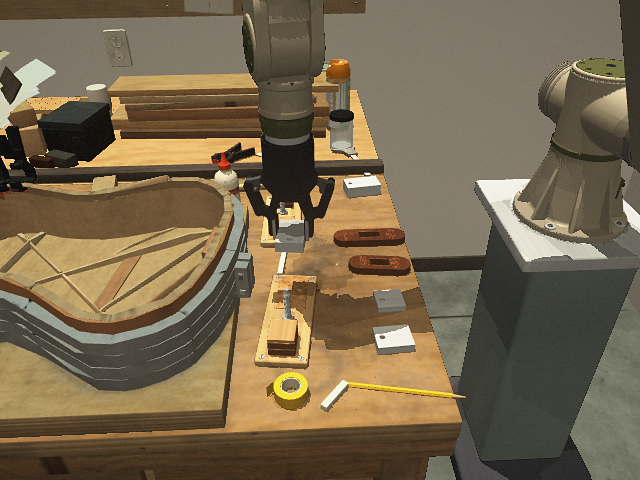

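```bash
python3 - <<'E'
from h import *
m,p,d=load("w3"); C=cloud(m,d)*1000
c=cast(m,[(264,185),(372,185),(265,230),(374,230)],.012)*1000
print(c.round(1))
e=np.array([587.0,293.3]); a=np.radians(83.54); u=np.array([np.cos(a),np.sin(a)]); v=np.array([-u[1],u[0]])
print("pred corners",e-102*u+39*v,e-102*u-39*v)
for u,v in [(215,315),(225,312),(195,325),(205,345),(190,360),(320,280),(330,350)]: print((u,v),C[v,u].round())
E
```

```text
[[614.9 187.3  12. ]
 [540.2 197.   12. ]
 [619.8 219.3  12. ]
 [541.7 229.5  12. ]]
pred corners [536.77165157 196.33550643] [614.27640182 187.55976214]
(215, 315) [650. 257.  62.]
(225, 312) [645. 257.  60.]
(195, 325) [658. 256.  75.]
(205, 345) [647. 258.  94.]
(190, 360) [620. 221. 165.]
(320, 280) [579. 214. 130.]
(330, 350) [578. 245. 132.]
```

Emit:
servo_tool(increments=[{"offset": [1, -0.1, 0.3], "yaw": -0.8}, {"offset": [3, -0.2, 0.6], "yaw": -0.8}, {"offset": [5, -0.2, 0.6], "yaw": -0.8}, {"offset": [7, -0.2, 0.6], "yaw": -0.8}, {"offset": [8.5, -0.2, 0.6], "yaw": -0.8}, {"offset": [9.5, -0.2, 0.6], "yaw": -0.8}, {"offset": [9.9, -0.2, 0.6], "yaw": -0.8}, {"offset": [9.9, -0.2, 0.6], "yaw": -0.8}])

```text
clock: 6.8
tcp_pos: [0.5813, 0.24, 0.0177]
orientation: [0.527, -0.471, 0.527, 0.471]
wrist_force: [-0.6, -1.1, -0.8]
finger_gap: 0.0426
```

```bash
python3 go.py 581.2 239.6 15.5 173.5
```

```text
t 6.8 tcp [581.3 240.   17.7] jaw 173.6 q6 -1.19 tilt [-0.001 -0.    -1.   ] F [-0.6 -1.1 -0.8] gap 0.0426
([0.22, 0.01, -0.04], np.float64(0.1))
```

Emit:
servo_tool(increments=[{"offset": [0.1, 0, 0], "yaw": 0}, {"offset": [0.2, 0, 0], "yaw": 0}, {"offset": [0.3, 0, 0], "yaw": 0}, {"offset": [0.3, 0, 0], "yaw": 0}, {"offset": [0.3, 0, 0], "yaw": 0}, {"offset": [0.3, 0, 0], "yaw": 0}, {"offset": [0.3, 0, 0], "yaw": 0}, {"offset": [0.3, 0, 0], "yaw": 0}])

```text
clock: 7.6
tcp_pos: [0.5817, 0.24, 0.0155]
orientation: [0.527, -0.471, 0.527, 0.471]
wrist_force: [-0.9, -1.3, 0.8]
finger_gap: 0.0426
```

Emit:
servo_tool(increments=[{"offset": [0, 0, 0], "yaw": 0}, {"offset": [0, 0, 0], "yaw": 0}, {"offset": [0, 0, 0], "yaw": 0}, {"offset": [-0.5, 0, 0], "yaw": 0}, {"offset": [-2, 0, 0], "yaw": 0}, {"offset": [-4.5, 0, 0], "yaw": 0}, {"offset": [-7.5, 0, 0], "yaw": 0}, {"offset": [-10, 0, 0], "yaw": 0}], claw=0.66)

```text
clock: 8.4
tcp_pos: [0.5819, 0.2401, 0.1171]
orientation: [0.527, -0.471, 0.527, 0.471]
wrist_force: [0.4, 0.3, 0.0]
finger_gap: 0.0559
```

```bash
python3 look.py wrist w4; python3 go.py 429.7 354 110 95.2; python3 - <<'E'
from h import *
m,p,d=load("w4"); C=cloud(m,d)*1000
hs=cv2.cvtColor(p,cv2.COLOR_RGB2HSV)
q=((C[...,2]>24)&(C[...,2]<36)).astype(np.uint8); q[:,:240]=0;q[:,400:]=0
for c in cv2.findContours(q,cv2.RETR_EXTERNAL,cv2.CHAIN_APPROX_NONE)[0]:
    if cv2.contourArea(c)>800: print(cv2.boundingRect(c),rect(m,c,.030)[:3])
E
```

```text
t 8.45 tcp [584.2 240.8 121.8] jaw 173.6 q6 -1.19 tilt [ 0.007  0.002 -1.   ] F [ 1.3 -0.6  2.7] gap 0.0564
([1.09, 16.62, 9.52], np.float64(78.4))
(289, 200, 67, 94) (array([583.5, 239. ]), array([66.3, 43.9]), 83.45)
```

View pics/w4.png

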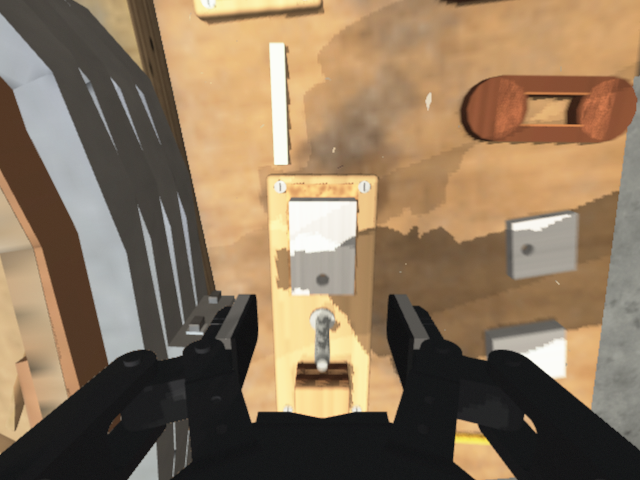

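The wrist view shows plate_18 on the pad at (323,247), centred on the board (270–375). The stud foot is at (321,317). Next is plate_14.

```bash
python3 - <<'E'
from h import *
m,p,d=load("w4"); print(cast(m,[(321,317)],.015)*1000, cast(m,[(321,368)],.070)*1000)
for n in("top","side"): pass
E
```

```text
[[590.93108169 298.77763578  15.        ]] [[591.45714248 304.36856471  70.        ]]
```

Emit:
servo_tool(increments=[{"offset": [-0.3, 1, 0.6], "yaw": 6}, {"offset": [-0.3, 3, 1.8], "yaw": 14}, {"offset": [-0.3, 6, 3.5], "yaw": 22}, {"offset": [-0.3, 9, 5.2], "yaw": 30}, {"offset": [-0.3, 12, 7], "yaw": 38}, {"offset": [0, 14, 8.2], "yaw": 46}, {"offset": [0.3, 15.8, 9.2], "yaw": 54}, {"offset": [0.6, 16.6, 9.5], "yaw": 62}], claw=0.75)

```text
clock: 9.25
tcp_pos: [0.4256, 0.3541, 0.1096]
orientation: [0.695, -0.131, 0.695, 0.131]
wrist_force: [-0.3, -0.1, 0.4]
finger_gap: 0.0643
```

```bash
python3 go.py 429.7 354 110 95.2
```

```text
t 9.25 tcp [425.6 354.1 109.6] jaw 111.4 q6 0.18 tilt [-0.  0. -1.] F [-0.3 -0.1  0.4] gap 0.0643
([-0.04, -0.16, 0.38], np.float64(16.2))
```

Emit:
servo_tool(increments=[{"offset": [0, -0.1, 0.2], "yaw": 8}, {"offset": [0, -0.2, 0.4], "yaw": 16.2}, {"offset": [0, -0.2, 0.4], "yaw": 16.2}, {"offset": [0, -0.2, 0.4], "yaw": 16.2}, {"offset": [0, -0.2, 0.4], "yaw": 16.2}, {"offset": [0, -0.2, 0.4], "yaw": 16.2}, {"offset": [0, -0.2, 0.4], "yaw": 16.2}, {"offset": [0, -0.2, 0.4], "yaw": 16.2}])

```text
clock: 10.05
tcp_pos: [0.4317, 0.3526, 0.1092]
orientation: [0.706, -0.033, 0.706, 0.033]
wrist_force: [0.8, -0.0, -0.8]
finger_gap: 0.0642
```

```bash
python3 look.py wrist w5; python3 - <<'E'
from h import *
m,p,d=load("w5"); C=cloud(m,d)*1000
q=((C[...,2]>8)&(C[...,2]<18)).astype(np.uint8)
for c in cv2.findContours(q,cv2.RETR_EXTERNAL,cv2.CHAIN_APPROX_NONE)[0]:
    if cv2.contourArea(c)>800: print(cv2.boundingRect(c),rect(m,c,.014)[:3],rect(m,c,.010)[:3])
E
python3 go.py 429.7 354 3 95.2
```

```text
(231, 375, 132, 49) (array([573.2, 342. ]), array([105.6,  45. ]), 84.09) (array([576.8, 342. ]), array([107.4,  45.7]), 84.09)
(292, 201, 65, 79) (array([429.9, 352.5]), array([57. , 43.7]), 3.91) (array([431.1, 352.6]), array([57.9, 44.4]), 3.91)
(160, 183, 69, 67) (array([420.9, 263.2]), array([45.5, 44. ]), 3.23) (array([422. , 261.8]), array([46.2, 44.7]), 3.23)
(21, 126, 69, 158) (array([424.5, 168.5]), array([111.3,  44.1]), -7.05) (array([425.6, 165.5]), array([113.2,  44.9]), -7.05)
t 10.1 tcp [431.7 352.6 109.2] jaw 95.4 q6 0.45 tilt [ 0. -0. -1.] F [-0.3  0.2 -0.5] gap 0.0644
([10.62, 0.16, -0.19], np.float64(0.2))
```

Emit:
servo_tool(increments=[{"offset": [2, 0.1, -0.2], "yaw": 0.6}, {"offset": [5, 0.1, -0.2], "yaw": 0.6}, {"offset": [7.5, 0.1, -0.2], "yaw": 0.6}, {"offset": [9.5, 0.1, -0.2], "yaw": 0.6}, {"offset": [10.4, 0.1, -0.2], "yaw": 0.6}, {"offset": [10.7, 0.1, -0.2], "yaw": 0.6}, {"offset": [10.7, 0.1, -0.2], "yaw": 0.6}, {"offset": [10.7, 0.1, -0.2], "yaw": 0.6}])

```text
clock: 10.9
tcp_pos: [0.4305, 0.3539, 0.0033]
orientation: [0.707, -0.029, 0.706, 0.03]
wrist_force: [0.1, -0.8, -0.2]
finger_gap: 0.0639
```

Emit:
servo_tool(increments=[{"offset": [0, 0, 0], "yaw": 0}, {"offset": [0, 0, 0], "yaw": 0}, {"offset": [0, 0, 0], "yaw": 0}, {"offset": [0, 0, 0], "yaw": 0}, {"offset": [0, 0, 0], "yaw": 0}, {"offset": [-0.5, 0, 0], "yaw": 0}, {"offset": [-2, 0, 0], "yaw": 0}, {"offset": [-4.5, 0, 0], "yaw": 0}], claw=0.3)

```text
clock: 11.7
tcp_pos: [0.428, 0.3524, 0.0462]
orientation: [0.705, -0.03, 0.708, 0.029]
wrist_force: [0.7, -0.0, -0.7]
finger_gap: 0.0424
```

```bash
python3 look.py wrist w6;python3 go.py 581.7 239.8 120 173.5
```

```text
t 11.75 tcp [430.8 354.2  51.3] jaw 94.8 q6 0.46 tilt [ 0.003  0.002 -1.   ] F [0.4 1.  2.6] gap 0.0425
([-6.85, -12.65, 14.1], np.float64(-78.7))
```

View pics/w6.png

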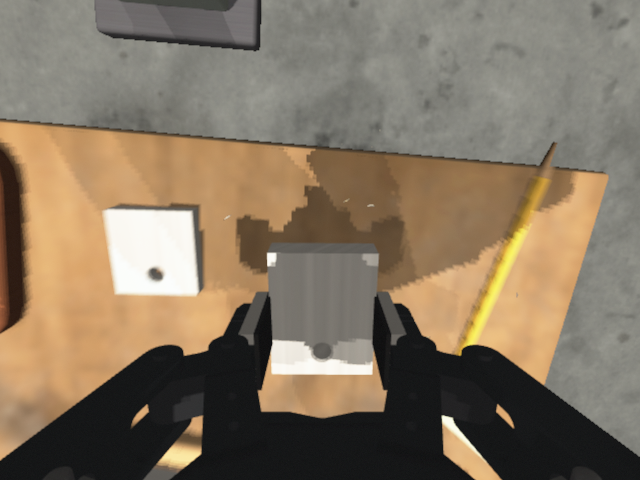

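Emit:
servo_tool(increments=[{"offset": [-2, -0.3, 0.3], "yaw": -5}, {"offset": [-4.5, -1.5, 1.7], "yaw": -12}, {"offset": [-6, -3.5, 4], "yaw": -20}, {"offset": [-6.5, -6, 6.7], "yaw": -28}, {"offset": [-6.5, -8.5, 9.5], "yaw": -36}, {"offset": [-6.5, -10.5, 11.7], "yaw": -44}, {"offset": [-6.5, -12, 13.3], "yaw": -52}, {"offset": [-6.5, -12.7, 14.1], "yaw": -60}])

```text
clock: 12.55
tcp_pos: [0.5824, 0.2369, 0.112]
orientation: [0.596, -0.38, 0.596, 0.38]
wrist_force: [0.2, 1.1, -0.5]
finger_gap: 0.0426
```

```bash
python3 go.py 581.7 240.0 90 173.5
```

```text
t 12.55 tcp [582.4 236.9 112. ] jaw 155.0 q6 -0.88 tilt [ 0. -0. -1.] F [ 0.2  1.1 -0.5] gap 0.0426
([2.2, 0.19, 0.26], np.float64(-18.5))
```

Emit:
servo_tool(increments=[{"offset": [0, 0.1, 0.1], "yaw": -6}, {"offset": [0.5, 0.2, 0.3], "yaw": -12}, {"offset": [2, 0.2, 0.3], "yaw": -18.5}, {"offset": [3.5, 0.2, 0.3], "yaw": -18.5}, {"offset": [5, 0.2, 0.3], "yaw": -18.5}, {"offset": [6, 0.2, 0.3], "yaw": -18.5}, {"offset": [6.6, 0.2, 0.3], "yaw": -18.5}, {"offset": [6.6, 0.2, 0.3], "yaw": -18.5}])

```text
clock: 13.35
tcp_pos: [0.5796, 0.242, 0.0454]
orientation: [0.528, -0.47, 0.529, 0.47]
wrist_force: [0.4, -0.7, -1.4]
finger_gap: 0.0425
```

```bash
python3 look.py side s7; python3 go.py 581.7 240.0 33 173.5; python3 - <<'E'
import cv2
p=cv2.imread("pics/s7.png"); cv2.imwrite("pics/s7c.png",cv2.resize(p[160:400,200:360],None,fx=2.5,fy=2.5))
E
```

```text
t 13.4 tcp [580.1 242.1  46.2] jaw 173.3 q6 -1.19 tilt [-0. -0. -1.] F [ 0.3 -0.4 -0.7] gap 0.0422
([1.32, -0.19, -0.19], np.float64(-0.2))
```

View pics/s7c.png

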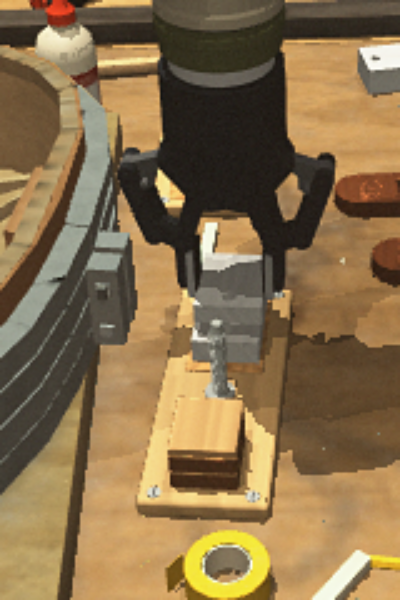

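Emit:
servo_tool(increments=[{"offset": [0.4, -0.1, -0.1], "yaw": 0}, {"offset": [0.8, -0.2, -0.2], "yaw": 0}, {"offset": [1.1, -0.2, -0.2], "yaw": 0}, {"offset": [1.3, -0.2, -0.2], "yaw": 0}, {"offset": [1.4, -0.2, -0.2], "yaw": 0}, {"offset": [1.4, -0.2, -0.2], "yaw": 0}, {"offset": [1.4, -0.2, -0.2], "yaw": 0}, {"offset": [1.4, -0.2, -0.2], "yaw": 0}])

```text
clock: 14.2
tcp_pos: [0.582, 0.2398, 0.0336]
orientation: [0.529, -0.47, 0.528, 0.47]
wrist_force: [-2.2, -1.3, 6.9]
finger_gap: 0.0428
```

```bash
python3 go.py 581.7 240.0 33 173.5
```

```text
t 14.2 tcp [582.  239.8  33.6] jaw 173.3 q6 -1.19 tilt [ 0.001 -0.    -1.   ] F [-2.2 -1.3  6.9] gap 0.0428
([0.06, 0.04, 0.02], np.float64(-0.2))
```

Contact shows as 6.9 N at the expected height. I'll release.

Emit:
servo_tool(increments=[{"offset": [0, 0, 0], "yaw": 0}, {"offset": [0, 0, 0], "yaw": 0}, {"offset": [0, 0, 0], "yaw": 0}, {"offset": [-0.5, 0, 0], "yaw": 0}, {"offset": [-2, 0, 0], "yaw": 0}, {"offset": [-4.5, 0, 0], "yaw": 0}, {"offset": [-7.5, 0, 0], "yaw": 0}, {"offset": [-9, 0, 0], "yaw": 0}], claw=0.66)

```text
clock: 15.0
tcp_pos: [0.5832, 0.2403, 0.1253]
orientation: [0.53, -0.47, 0.527, 0.469]
wrist_force: [0.6, 0.0, -0.5]
finger_gap: 0.0566
```

```bash
python3 look.py wrist w8; python3 go.py 424.5 -120 130 98.9; python3 - <<'E'
from h import *
m,p,d=load("w8"); C=cloud(m,d)*1000
for lo,hi,z in((38,50,.044),(38,50,.0445)):
  q=((C[...,2]>lo)&(C[...,2]<hi)).astype(np.uint8); q[:,:250]=0; q[:,395:]=0
  for c in cv2.findContours(q,cv2.RETR_EXTERNAL,cv2.CHAIN_APPROX_NONE)[0]:
    if cv2.contourArea(c)>200: print(cv2.boundingRect(c),rect(m,c,z)[:3])
E
```

```text
t 15.05 tcp [584.2 240.6 127.2] jaw 173.3 q6 -1.19 tilt [ 0.006  0.002 -1.   ] F [0.3 0.2 1.4] gap 0.0561
([-0.43, 11.64, -37.68], np.float64(74.4))
(298, 373, 53, 46) (array([597.1, 354.4]), array([41. , 39.5]), 84.5)
(290, 206, 69, 83) (array([583.7, 237.4]), array([57. , 43.9]), 82.66)
(298, 373, 53, 46) (array([597.1, 354. ]), array([40.9, 39.4]), 84.5)
(290, 206, 69, 83) (array([583.7, 237.3]), array([56.9, 43.8]), 82.66)
```

View pics/w8.png

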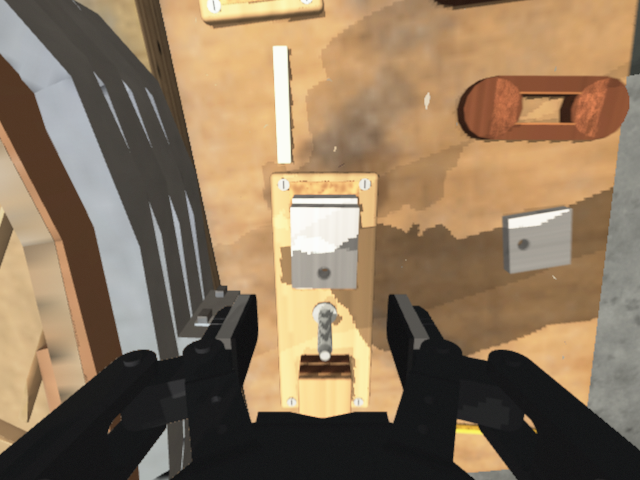

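Emit:
servo_tool(increments=[{"offset": [-0.4, 0.6, -2], "yaw": 6}, {"offset": [-0.4, 2, -6], "yaw": 14}, {"offset": [-0.4, 3.5, -10.5], "yaw": 22}, {"offset": [-0.4, 5, -15], "yaw": 30}, {"offset": [-0.4, 6.5, -19.5], "yaw": 38}, {"offset": [-0.4, 8, -24], "yaw": 46}, {"offset": [-0.4, 9.3, -28.5], "yaw": 54}, {"offset": [-0.4, 10.5, -33], "yaw": 62}], claw=0.75)

```text
clock: 15.85
tcp_pos: [0.4378, -0.0768, 0.1261]
orientation: [0.695, -0.129, 0.695, 0.129]
wrist_force: [0.2, -0.6, -0.3]
finger_gap: 0.0643
```

```bash
python3 go.py 424.0 -120 110 98.9
```

```text
t 15.85 tcp [437.8 -76.8 126.1] jaw 111.0 q6 -0.72 tilt [ 0. -0. -1.] F [ 0.2 -0.6 -0.3] gap 0.0643
([1.61, -3.54, -2.84], np.float64(12.1))
```

Emit:
servo_tool(increments=[{"offset": [0.5, -2, -1.5], "yaw": 6}, {"offset": [1, -3, -2.5], "yaw": 12}, {"offset": [1.6, -3.5, -2.8], "yaw": 12}, {"offset": [1.6, -3.5, -2.8], "yaw": 12}, {"offset": [1.6, -3.5, -2.8], "yaw": 12}, {"offset": [1.6, -3.5, -2.8], "yaw": 12}, {"offset": [1.6, -3.5, -2.8], "yaw": 12}, {"offset": [1.6, -3.5, -2.8], "yaw": 12}])

```text
clock: 16.65
tcp_pos: [0.426, -0.1178, 0.1105]
orientation: [0.705, -0.058, 0.705, 0.058]
wrist_force: [-0.1, 0.5, -0.5]
finger_gap: 0.0644
```

```bash
python3 look.py wrist w9; python3 - <<'E'
from h import *
m,p,d=load("w9"); C=cloud(m,d)*1000
q=((C[...,2]>18)&(C[...,2]<30)).astype(np.uint8)
for c in cv2.findContours(q,cv2.RETR_EXTERNAL,cv2.CHAIN_APPROX_NONE)[0]:
    if cv2.contourArea(c)>800: print(cv2.boundingRect(c),rect(m,c,.024)[:3])
E
python3 go.py 424 -120 6 98.9
```

```text
(138, 423, 45, 57) (array([ 621.3, -224.2]), array([58.3, 39.4]), 9.3)
(286, 188, 68, 109) (array([ 424.3, -121.1]), array([76.4, 43.9]), 8.81)
(140, 119, 66, 246) (array([ 450. , -220.3]), array([177.3,  37.3]), -0.08)
t 16.7 tcp [ 425.9 -117.9  110.4] jaw 99.3 q6 -0.62 tilt [ 0. -0. -1.] F [-0.2  0.1 -0.6] gap 0.0639
([10.44, -0.18, -0.23], np.float64(0.4))
```

Emit:
servo_tool(increments=[{"offset": [2, -0.2, -0.2], "yaw": 0.5}, {"offset": [5, -0.2, -0.2], "yaw": 0.5}, {"offset": [7.5, -0.2, -0.2], "yaw": 0.5}, {"offset": [9.3, -0.2, -0.2], "yaw": 0.5}, {"offset": [10.2, -0.2, -0.2], "yaw": 0.5}, {"offset": [10.5, -0.2, -0.2], "yaw": 0.5}, {"offset": [10.5, -0.2, -0.2], "yaw": 0.5}, {"offset": [10.5, -0.2, -0.2], "yaw": 0.5}])

```text
clock: 17.5
tcp_pos: [0.4248, -0.1209, 0.0061]
orientation: [0.706, -0.054, 0.705, 0.054]
wrist_force: [1.0, -0.4, -0.4]
finger_gap: 0.0639
```

Emit:
servo_tool(increments=[{"offset": [0, 0, 0], "yaw": 0}, {"offset": [0, 0, 0], "yaw": 0}, {"offset": [0, 0, 0], "yaw": 0}, {"offset": [0, 0, 0], "yaw": 0}, {"offset": [0, 0, 0], "yaw": 0}, {"offset": [-0.5, 0, 0], "yaw": 0}, {"offset": [-2, 0, 0], "yaw": 0}, {"offset": [-4.5, 0, 0], "yaw": 0}], claw=0.3, force=60)

```text
clock: 18.3
tcp_pos: [0.4224, -0.1198, 0.0498]
orientation: [0.704, -0.053, 0.706, 0.055]
wrist_force: [0.2, 0.0, -1.7]
finger_gap: 0.0425
```

```bash
python3 look.py wrist w10;python3 go.py 601.5 41.5 130 178.07
```

```text
t 18.35 tcp [ 425.2 -121.1   54. ] jaw 98.8 q6 -0.61 tilt [ 0.003 -0.001 -1.   ] F [ 0.8 -1.2  0.4] gap 0.0427
([-7.57, 13.36, 19.93], np.float64(-79.3))
```

View pics/w10.png

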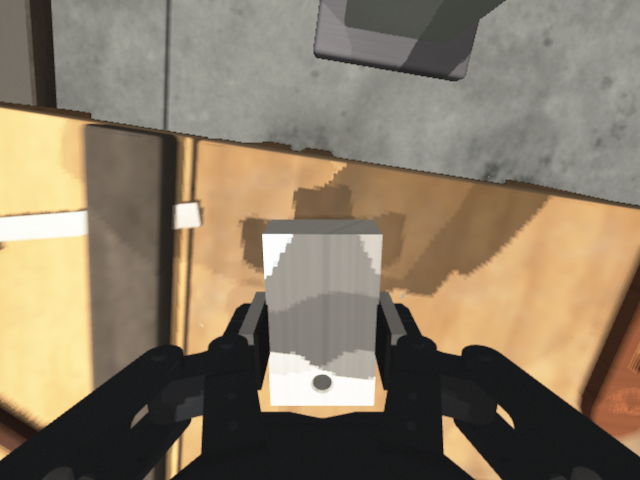

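Emit:
servo_tool(increments=[{"offset": [-2.5, 0.3, 0.5], "yaw": -5}, {"offset": [-5, 1.5, 2], "yaw": -12}, {"offset": [-7, 3.5, 5], "yaw": -20}, {"offset": [-7.5, 6, 9], "yaw": -28}, {"offset": [-7.5, 8.5, 12.7], "yaw": -36}, {"offset": [-7.5, 10.7, 16], "yaw": -44}, {"offset": [-7.5, 12.3, 18.5], "yaw": -52}, {"offset": [-7.5, 13.2, 19.8], "yaw": -60}])

```text
clock: 19.15
tcp_pos: [0.6012, 0.0421, 0.125]
orientation: [0.582, -0.402, 0.582, 0.402]
wrist_force: [0.3, -0.4, -2.7]
finger_gap: 0.0423
```

```bash
python3 go.py 601.5 41.5 100 178.07
```

```text
t 19.15 tcp [601.2  42.1 125. ] jaw 159.2 q6 -1.27 tilt [ 0.001  0.    -1.   ] F [ 0.3 -0.4 -2.7] gap 0.0423
([2.5, -0.05, -0.04], np.float64(-18.8))
```

Emit:
servo_tool(increments=[{"offset": [0, 0, 0], "yaw": -6}, {"offset": [1, 0, 0], "yaw": -12}, {"offset": [2.5, 0, 0], "yaw": -18.8}, {"offset": [4, 0, 0], "yaw": -18.8}, {"offset": [5, 0, 0], "yaw": -18.8}, {"offset": [5, 0, 0], "yaw": -18.8}, {"offset": [5, 0, 0], "yaw": -18.8}, {"offset": [5, 0, 0], "yaw": -18.8}])

```text
clock: 19.95
tcp_pos: [0.6002, 0.04, 0.0761]
orientation: [0.511, -0.49, 0.51, 0.489]
wrist_force: [-0.3, -0.2, -2.2]
finger_gap: 0.0428
```

```bash
python3 look.py wrist w11; python3 go.py 601.5 41.5 18.5 178.07
```

```text
t 20.0 tcp [600.2  40.   76.2] jaw 177.6 q6 -1.6 tilt [ 0.002 -0.    -1.   ] F [ 0.1 -0.5 -2.4] gap 0.0426
([5.77, -0.11, 0.15], np.float64(-0.5))
```

View pics/w11.png

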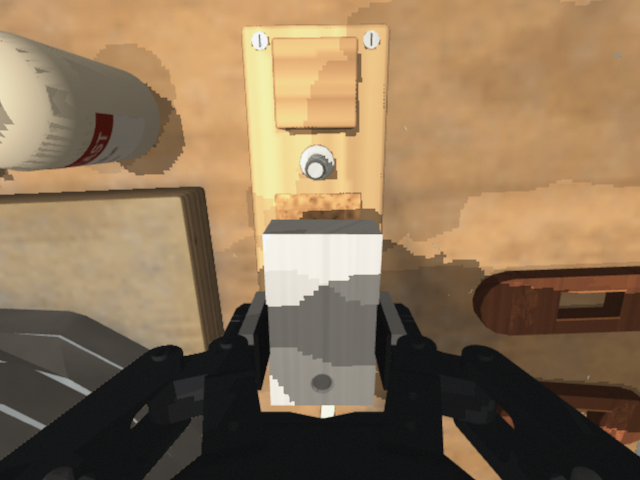

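```bash
python3 - <<'E'
from h import *
m,p,d=load("w11")
print(cast(m,[(244,27),(390,25),(275,195),(361,194),(264,250)],.012)*1000)
print(cast(m,[(317,160)],.0145)*1000, cast(m,[(316,169)],.062)*1000, cast(m,[(273,40),(357,37),(276,129),(355,127)],.036)*1000)
E
```

```text
[[636.30011409 -89.56324281  12.        ]
 [561.21355721 -87.15997191  12.        ]
 [627.49089057  -2.30804051  12.        ]
 [577.17756406  -0.67736777  12.        ]
 [637.01001303  31.1353075   12.        ]]
[[601.92104473 -21.34401459  14.5       ]] [[601.76197679 -20.4549431   62.        ]] [[619.17493324 -77.24570962  36.        ]
 [580.61282451 -76.77073835  36.        ]
 [620.96661879 -38.37305449  36.        ]
 [582.20103798 -37.59801581  36.        ]]
```

Emit:
servo_tool(increments=[{"offset": [1, -0.1, 0.1], "yaw": -0.5}, {"offset": [2.5, -0.2, 0.1], "yaw": -0.5}, {"offset": [4, -0.2, 0.1], "yaw": -0.5}, {"offset": [5, -0.2, 0.1], "yaw": -0.5}, {"offset": [5.5, -0.2, 0.1], "yaw": -0.5}, {"offset": [5.8, -0.2, 0.1], "yaw": -0.5}, {"offset": [5.8, -0.2, 0.1], "yaw": -0.5}, {"offset": [5.8, -0.2, 0.1], "yaw": -0.5}])

```text
clock: 20.8
tcp_pos: [0.6017, 0.0411, 0.0185]
orientation: [0.508, -0.492, 0.508, 0.491]
wrist_force: [-3.6, -0.2, 6.4]
finger_gap: 0.0424
```

```bash
python3 go.py 602 41.0 18 178.07
```

```text
t 20.8 tcp [601.7  41.1  18.5] jaw 178.1 q6 -1.6 tilt [ 0.001 -0.    -1.   ] F [-3.6 -0.2  6.4] gap 0.0424
([0.05, -0.03, -0.01], np.float64(0.0))
```

Emit:
servo_tool(increments=[{"offset": [0, 0, 0], "yaw": 0}, {"offset": [0, 0, 0], "yaw": 0}, {"offset": [0, 0, 0], "yaw": 0}, {"offset": [-0.5, 0, 0], "yaw": 0}, {"offset": [-2.5, 0, 0], "yaw": 0}, {"offset": [-5.5, 0, 0], "yaw": 0}, {"offset": [-9, 0, 0], "yaw": 0}, {"offset": [-12, 0, 0], "yaw": 0}], claw=0.66)

```text
clock: 21.6
tcp_pos: [0.6019, 0.041, 0.1392]
orientation: [0.509, -0.492, 0.508, 0.491]
wrist_force: [0.4, 0.6, -0.1]
finger_gap: 0.0565
```

```bash
python3 look.py wrist w12; python3 go.py 425 76 130 90; python3 - <<'E'
from h import *
m,p,d=load("w12"); C=cloud(m,d)*1000
for lo,hi,z in((30,42,.036),):
  q=((C[...,2]>lo)&(C[...,2]<hi)).astype(np.uint8); q[:,:230]=0; q[:,400:]=0
  for c in cv2.findContours(q,cv2.RETR_EXTERNAL,cv2.CHAIN_APPROX_NONE)[0]:
    if cv2.contourArea(c)>200: print(cv2.boundingRect(c),rect(m,c,z)[:3])
m,p,d=load("t3"); 
m=__import__("workcell").env.camera_model("top"); z=np.load("pics/top0.npz"); d=z["d"]; C=cloud(m,d)*1000
q=((C[...,2]>8)&(C[...,2]<20)).astype(np.uint8); q[:255]=0;q[350:]=0;q[:,:280]=0;q[:,380:]=0
cv2.imwrite("pics/ms.png",q*255)
for c in cv2.findContours(q,cv2.RETR_EXTERNAL,cv2.CHAIN_APPROX_NONE)[0]:
    if cv2.contourArea(c)>200: print(cv2.boundingRect(c),rect(m,c,.014)[:3])
E
```

```text
t 21.65 tcp [604.6  40.9 144.7] jaw 178.1 q6 -1.6 tilt [ 0.009 -0.001 -1.   ] F [1.5 0.2 3.1] gap 0.0563
([1.31, 18.08, 2.91], np.float64(88.1))
(291, 188, 63, 102) (array([603.5,  39.2]), array([76., 44.]), 87.93)
(289, 63, 63, 67) (array([601.1, -57.4]), array([39.8, 39.5]), -2.01)
(287, 271, 31, 60) (array([423.6, 167.6]), array([110.3,  40.2]), -6.76)
(339, 264, 27, 77) (array([430.7,  77.3]), array([138.3,  39.8]), -0.11)
```

View pics/w12.png

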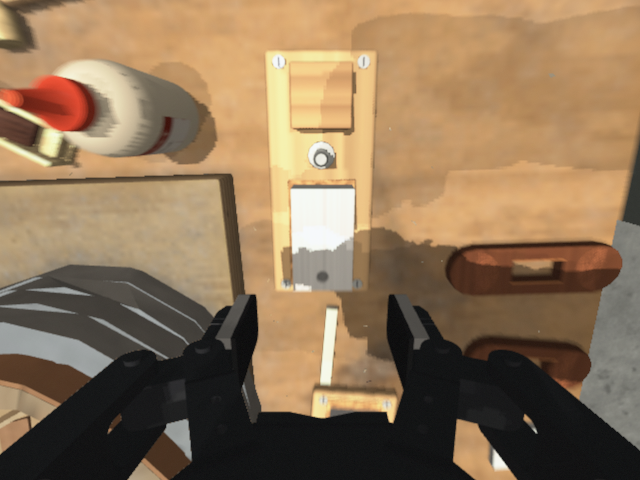

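The plate_24 sits on the low pad at (322,238), in line with the board. Next is the long strap.

Emit:
servo_tool(increments=[{"offset": [0, 1.5, 0.2], "yaw": 6}, {"offset": [0, 4, 0.6], "yaw": 14}, {"offset": [0, 7, 1.1], "yaw": 22}, {"offset": [0, 10, 1.6], "yaw": 30}, {"offset": [0.5, 13, 2.2], "yaw": 38}, {"offset": [1.5, 15.5, 2.8], "yaw": 46}, {"offset": [2.5, 16.8, 3.2], "yaw": 54}, {"offset": [3, 17.4, 3.3], "yaw": 62}], claw=0.72)

```text
clock: 22.45
tcp_pos: [0.4267, 0.0803, 0.1068]
orientation: [0.689, -0.158, 0.69, 0.158]
wrist_force: [-0.6, -0.9, 0.0]
finger_gap: 0.0616
```

```bash
python3 go.py 430.7 77 110 90
```

```text
t 22.45 tcp [426.7  80.3 106.8] jaw 115.8 q6 -0.45 tilt [-0.001 -0.    -1.   ] F [-0.6 -0.9  0. ] gap 0.0616
([-0.32, -0.47, 0.21], np.float64(25.8))
```

Emit:
servo_tool(increments=[{"offset": [0, -0.2, 0.1], "yaw": 8}, {"offset": [0, -0.4, 0.2], "yaw": 16}, {"offset": [0, -0.5, 0.2], "yaw": 24}, {"offset": [0, -0.5, 0.2], "yaw": 25.8}, {"offset": [0, -0.5, 0.2], "yaw": 25.8}, {"offset": [0, -0.5, 0.2], "yaw": 25.8}, {"offset": [0, -0.5, 0.2], "yaw": 25.8}, {"offset": [0, -0.5, 0.2], "yaw": 25.8}])

```text
clock: 23.25
tcp_pos: [0.4328, 0.0762, 0.1073]
orientation: [0.707, -0.002, 0.707, 0.002]
wrist_force: [-0.1, 0.0, 0.2]
finger_gap: 0.0614
```

```bash
python3 look.py wrist w13; python3 - <<'E'
from h import *
m,p,d=load("w13"); C=cloud(m,d)*1000
q=((C[...,2]>8)&(C[...,2]<20)).astype(np.uint8); q[350:]=0
cs,h=cv2.findContours(q,cv2.RETR_CCOMP,cv2.CHAIN_APPROX_NONE)
for c in cs:
    if cv2.contourArea(c)>300: print(cv2.boundingRect(c),rect(m,c,.014)[:3])
E
python3 go.py 430.7 77 3 90
```

```text
(549, 196, 77, 67) (array([421.3, 257. ]), array([45.6, 45. ]), 3.27)
(412, 152, 83, 155) (array([424.8, 164.9]), array([110.8,  42.3]), -7.13)
(435, 208, 35, 52) (array([424.8, 165. ]), array([35.1, 17. ]), -7.06)
(292, 140, 61, 192) (array([431.8,  75.6]), array([137.8,  39.9]), -0.2)
(309, 215, 27, 55) (array([431.4,  75.6]), array([39.2, 18.5]), 0.21)
t 23.3 tcp [432.8  76.2 107.3] jaw 90.3 q6 -0.01 tilt [ 0. -0. -1.] F [-0.3 -0.6 -1. ] gap 0.0616
([10.43, 0.08, -0.21], np.float64(0.3))
```

View pics/w13.png

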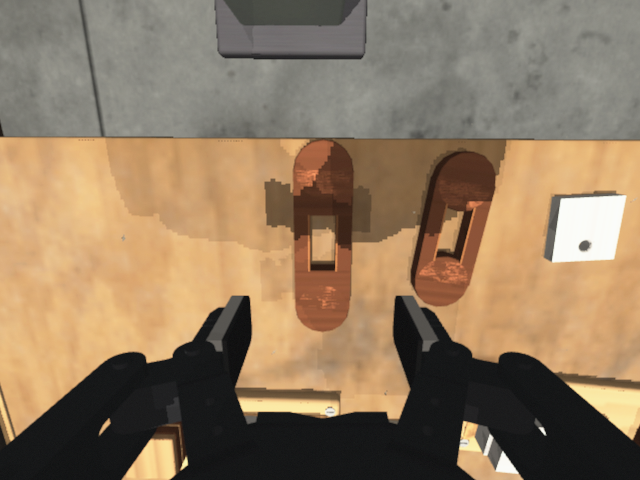

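Emit:
servo_tool(increments=[{"offset": [2, 0, -0.1], "yaw": 0.3}, {"offset": [5, 0, -0.2], "yaw": 0.3}, {"offset": [7.5, 0, -0.2], "yaw": 0.3}, {"offset": [9.3, 0, -0.2], "yaw": 0.3}, {"offset": [10.1, 0, -0.2], "yaw": 0.3}, {"offset": [10.4, 0, -0.2], "yaw": 0.3}, {"offset": [10.4, 0, -0.2], "yaw": 0.3}, {"offset": [10.4, 0, -0.2], "yaw": 0.3}])

```text
clock: 24.1
tcp_pos: [0.4317, 0.0762, 0.0041]
orientation: [0.708, 0.0, 0.707, -0.0]
wrist_force: [0.2, -0.5, 0.1]
finger_gap: 0.0616
```

Emit:
servo_tool(increments=[{"offset": [0, 0, 0], "yaw": 0}, {"offset": [0, 0, 0], "yaw": 0}, {"offset": [0, 0, 0], "yaw": 0}, {"offset": [0, 0, 0], "yaw": 0}, {"offset": [0, 0, 0], "yaw": 0}, {"offset": [-0.5, 0, 0], "yaw": 0}, {"offset": [-2, 0, 0], "yaw": 0}, {"offset": [-4.5, 0, 0], "yaw": 0}], claw=0.2, force=40)

```text
clock: 24.9
tcp_pos: [0.4292, 0.0762, 0.0479]
orientation: [0.706, 0.0, 0.708, -0.0]
wrist_force: [0.7, -0.2, -0.4]
finger_gap: 0.0387
```

```bash
python3 look.py wrist w14;python3 go.py 589 301.5 130 173.5
```

```text
t 24.95 tcp [432.3  76.3  52.1] jaw 90.0 q6 -0.01 tilt [ 0.003 -0.    -1.   ] F [1.4 0.8 2. ] gap 0.0385
([-7.74, 22.53, 15.7], np.float64(-83.5))
```

View pics/w14.png

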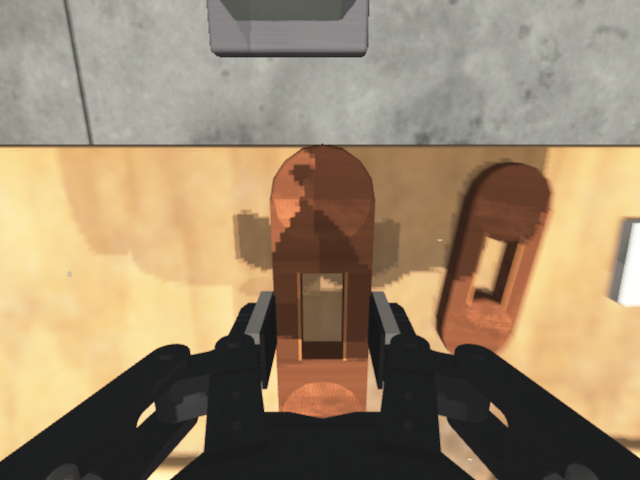

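Emit:
servo_tool(increments=[{"offset": [-3, 0.6, 0.4], "yaw": -5}, {"offset": [-6, 2.5, 1.7], "yaw": -12}, {"offset": [-8, 6, 4.2], "yaw": -20}, {"offset": [-8.5, 10, 7], "yaw": -28}, {"offset": [-8.5, 14, 9.8], "yaw": -36}, {"offset": [-8.5, 17.5, 12.2], "yaw": -44}, {"offset": [-8.5, 20.5, 14.2], "yaw": -52}, {"offset": [-8.5, 22.3, 15.4], "yaw": -60}])

```text
clock: 25.75
tcp_pos: [0.586, 0.3017, 0.1328]
orientation: [0.611, -0.356, 0.611, 0.356]
wrist_force: [-0.4, 0.4, -0.5]
finger_gap: 0.0387
```

```bash
python3 go.py 589 301.5 130 173.5
```

```text
t 25.75 tcp [586.  301.7 132.8] jaw 150.4 q6 -0.7 tilt [ 0.001  0.    -1.   ] F [-0.4  0.4 -0.5] gap 0.0387
([0.28, -0.27, 0.14], np.float64(-23.1))
```

Emit:
servo_tool(increments=[{"offset": [0, -0.1, 0], "yaw": -8}, {"offset": [0.5, -0.2, 0], "yaw": -16}, {"offset": [1.5, -0.3, 0], "yaw": -23}, {"offset": [2.5, -0.3, 0], "yaw": -23.1}, {"offset": [3, -0.3, 0], "yaw": -23.1}, {"offset": [3, -0.3, 0], "yaw": -23.1}, {"offset": [3, -0.3, 0], "yaw": -23.1}, {"offset": [3, -0.3, 0], "yaw": -23.1}])

```text
clock: 26.55
tcp_pos: [0.5878, 0.2977, 0.1038]
orientation: [0.53, -0.469, 0.529, 0.469]
wrist_force: [-0.0, 0.4, -1.0]
finger_gap: 0.0385
```

```bash
python3 look.py wrist w15;python3 look.py side s15;python3 look.py top t15;python3 go.py 589 301.5 48 173.5
python3 - <<'E'
import cv2
p=cv2.imread("pics/s15.png"); a=cv2.resize(p[180:400,200:360],None,fx=2.2,fy=2.2)
p=cv2.imread("pics/t15.png"); b=cv2.resize(p[150:270,170:330],None,fx=2.7,fy=2.7)
import numpy as np
c=np.zeros((500,790,3),np.uint8); c[:a.shape[0],:a.shape[1]]=a; c[:b.shape[0],355:355+b.shape[1]]=b[:, :435]
cv2.imwrite("pics/c15.png",c)
E
```

```text
t 26.7 tcp [587.8 297.7 103.8] jaw 173.1 q6 -1.1 tilt [ 0.001  0.    -1.   ] F [ 0.7  0.2 -0.7] gap 0.0387
([5.58, -0.07, 0.39], np.float64(-0.4))
```

View pics/w15.png

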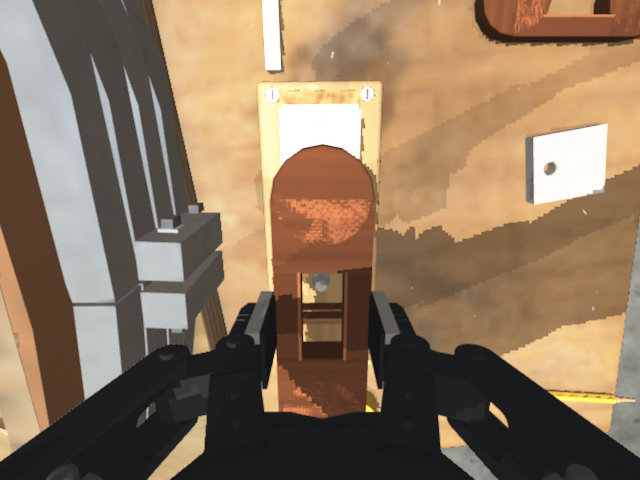

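View pics/c15.png

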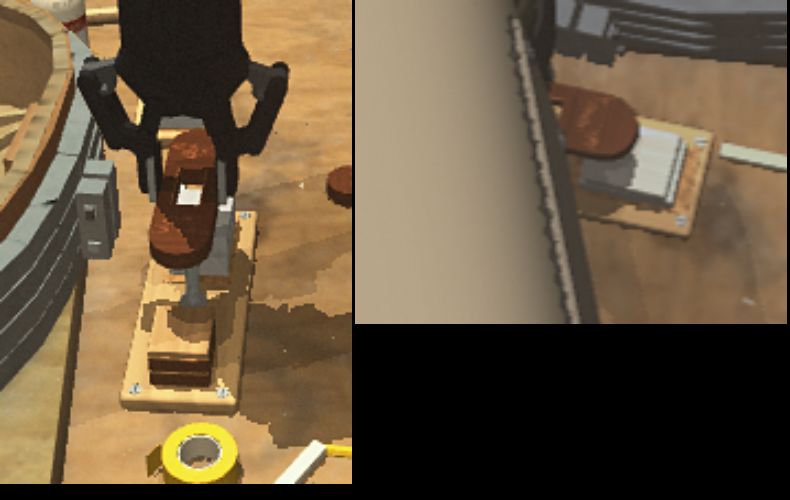

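```bash
python3 - <<'E'
from h import *
m,p,d=load("w15"); C=cloud(m,d)*1000
print("tip region z", C[275:300:4,315:330:4,2].round())
w=p[262:370,290:356]; cv2.imwrite("pics/w15z.png",cv2.resize(w[:,:,::-1],None,fx=5,fy=5,interpolation=cv2.INTER_NEAREST))
print(cast(m,[(321,280),(321,286)],.070)*1000)
s=cast(m,[(300,272),(345,272),(297,358),(346,358)],.114)*1000; print(s,s.mean(0))
E
```

```text
tip region z [[63. 64. 63. 61.]
 [66. 68. 68. 65.]
 [71. 70. 70. 66.]
 [69. 70. 69. 11.]
 [13. 70. 70. 11.]
 [12. 13. 12. 12.]
 [12. 12. 12. 13.]]
[[589.95038932 297.49370684  70.        ]
 [590.38225411 300.95882391  70.        ]]
[[595.48925671 274.75597043 114.        ]
 [577.62960359 276.97155543 114.        ]
 [602.37703765 314.02231666 114.        ]
 [581.35194412 316.63379015 114.        ]] [589.21196052 295.59590817 114.        ]
```

View pics/w15z.png

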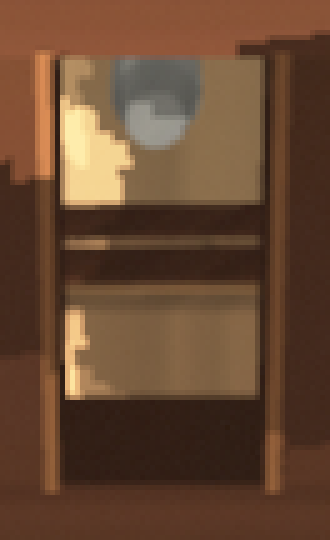

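Emit:
servo_tool(increments=[{"offset": [0, -0.1, 0.2], "yaw": -0.4}, {"offset": [0, -0.1, 0.4], "yaw": -0.4}, {"offset": [0.5, -0.1, 0.5], "yaw": -0.4}, {"offset": [1.3, -0.1, 0.5], "yaw": -0.4}, {"offset": [2, -0.1, 0.5], "yaw": -0.4}, {"offset": [2.4, -0.1, 0.5], "yaw": -0.4}, {"offset": [2.4, -0.1, 0.5], "yaw": -0.4}, {"offset": [2.4, -0.1, 0.5], "yaw": -0.4}])

```text
clock: 27.5
tcp_pos: [0.589, 0.3024, 0.079]
orientation: [0.527, -0.471, 0.528, 0.471]
wrist_force: [0.3, 0.5, -0.6]
finger_gap: 0.0387
```

```bash
python3 look.py wrist w16;python3 go.py 589 302.2 48 173.5
python3 - <<'E'
from h import *
m,p,d=load("w16")
cv2.imwrite("pics/w16z.png",cv2.resize(p[250:400,260:390,::-1],None,fx=4,fy=4,interpolation=cv2.INTER_NEAREST))
E
```

```text
t 27.55 tcp [589.2 302.5  79.4] jaw 173.5 q6 -1.1 tilt [ 0. -0. -1.] F [ 0.7  0.  -0.7] gap 0.0388
([3.14, 0.02, -0.03], np.float64(-0.0))
```

View pics/w16z.png

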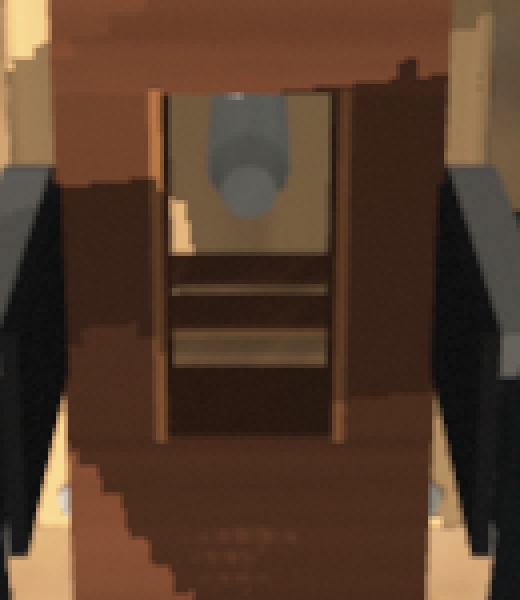

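```bash
python3 - <<'E'
from h import *
m,p,d=load("w16")
a=cast(m,[(322,272.7),(322,359)],.0894)*1000; print(a, a.mean(0))
print("bottom far edge",cast(m,[(322,342)],.0754)*1000)
for v in (296,297.5,299): print("tip",cast(m,[(322,v)],.070)*1000)
E
```

```text
[[588.13794158 280.71290911  89.4       ]
 [592.74053932 320.38652729  89.4       ]] [590.43924045 300.5497182   89.4       ]
bottom far edge [[592.77186671 320.88380918  75.4       ]]
tip [[590.3290733 299.9149927  70.       ]]
tip [[590.4176062  300.67813141  70.        ]]
tip [[590.50637599 301.44331203  70.        ]]
```

Emit:
servo_tool(increments=[{"offset": [0.5, 0, 0], "yaw": 0}, {"offset": [1.2, 0, 0], "yaw": 0}, {"offset": [1.9, 0, 0], "yaw": 0}, {"offset": [2.4, 0, 0], "yaw": 0}, {"offset": [2.8, 0, 0], "yaw": 0}, {"offset": [3.0, 0, 0], "yaw": 0}, {"offset": [3.1, 0, 0], "yaw": 0}, {"offset": [3.1, 0, 0], "yaw": 0}])

```text
clock: 28.35
tcp_pos: [0.5892, 0.3026, 0.0485]
orientation: [0.528, -0.471, 0.528, 0.471]
wrist_force: [0.1, -0.2, -1.5]
finger_gap: 0.0383
```

```bash
python3 go.py 589 302.3 48 173.5
```

```text
t 28.35 tcp [589.2 302.6  48.5] jaw 173.5 q6 -1.1 tilt [ 0.  0. -1.] F [ 0.1 -0.2 -1.5] gap 0.0383
([0.05, 0.01, -0.03], np.float64(-0.0))
```

Emit:
servo_tool(increments=[{"offset": [0.05, 0, 0], "yaw": 0}, {"offset": [0.1, 0, 0], "yaw": 0}, {"offset": [0.1, 0, 0], "yaw": 0}, {"offset": [0.1, 0, 0], "yaw": 0}, {"offset": [0.1, 0, 0], "yaw": 0}, {"offset": [0.1, 0, 0], "yaw": 0}, {"offset": [0.1, 0, 0], "yaw": 0}, {"offset": [0.1, 0, 0], "yaw": 0}])

```text
clock: 29.15
tcp_pos: [0.5894, 0.3026, 0.0484]
orientation: [0.528, -0.471, 0.527, 0.471]
wrist_force: [-1.2, -1.9, 5.1]
finger_gap: 0.0388
```

Emit:
servo_tool(increments=[{"offset": [0, 0, 0], "yaw": 0}, {"offset": [0, 0, 0], "yaw": 0}, {"offset": [0, 0, 0], "yaw": 0}, {"offset": [-0.5, 0, 0], "yaw": 0}, {"offset": [-2, 0, 0], "yaw": 0}, {"offset": [-4.5, 0, 0], "yaw": 0}, {"offset": [-7.5, 0, 0], "yaw": 0}, {"offset": [-9, 0, 0], "yaw": 0}], claw=0.6)

```text
clock: 29.95
tcp_pos: [0.5902, 0.303, 0.1405]
orientation: [0.529, -0.471, 0.526, 0.47]
wrist_force: [0.4, -0.0, 0.4]
finger_gap: 0.0511
```

```bash
python3 look.py wrist w17; python3 look.py side s17; python3 go.py 424 167 130 83; python3 - <<'E'
from h import *
m,p,d=load("w17"); C=cloud(m,d)*1000
q=((C[...,2]>50)&(C[...,2]<66)).astype(np.uint8); q[:,:250]=0; q[:,395:]=0; q[420:]=0
cs,_=cv2.findContours(q,cv2.RETR_CCOMP,cv2.CHAIN_APPROX_NONE)
for c in cs:
    if cv2.contourArea(c)>200: print(cv2.boundingRect(c),rect(m,c,.058)[:3])
for u,v in[(323,220),(310,250),(335,350),(310,350)]: print(C[v,u].round(1))
p=cv2.imread("pics/s17.png"); cv2.imwrite("pics/s17c.png",cv2.resize(p[180:400,200:400],None,fx=2.5,fy=2.5))
E
```

```text
t 30.05 tcp [591.  303.2 140.7] jaw 173.5 q6 -1.1 tilt [ 0.006  0.002 -1.   ] F [-0.   0.1  0.1] gap 0.051
([0.95, 15.05, -15.43], np.float64(90.5))
(292, 141, 64, 200) (array([591.1, 301. ]), array([138.3,  40. ]), 83.31)
(309, 220, 29, 56) (array([591. , 300.4]), array([38.5, 18.4]), 84.09)
[588.9 281.1  59. ]
[600.3 302.4  52.8]
[ 5.934e+02  4.177e+02 -2.000e-01]
[ 6.163e+02  4.151e+02 -2.000e-01]
```

View pics/w17.png

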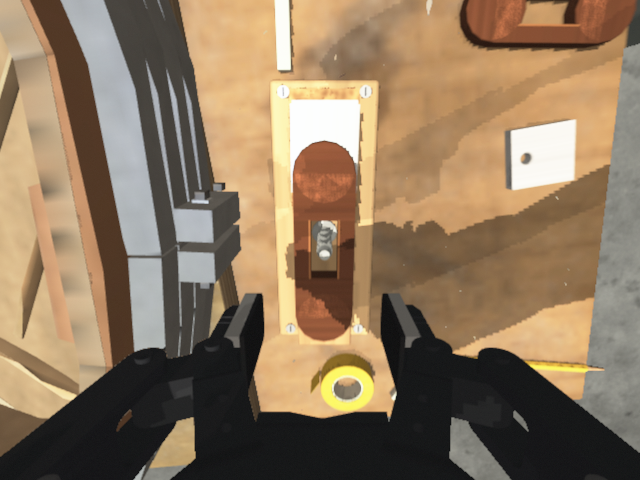

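View pics/s17c.png

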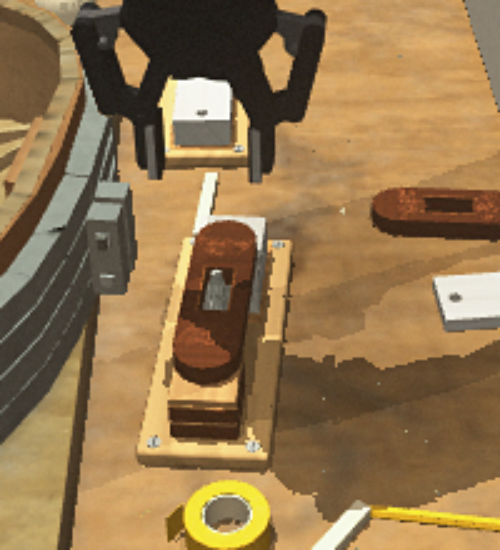

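The wrist view shows the long strap over the stud (tip at (325,254), slot 309–338), lying on the stack and the block. Next is the short strap.

Emit:
servo_tool(increments=[{"offset": [0, 1, -1], "yaw": 6}, {"offset": [0, 3, -3], "yaw": 14}, {"offset": [0, 5.8, -5.8], "yaw": 22}, {"offset": [0, 8.5, -8.5], "yaw": 30}, {"offset": [0.5, 11, -11], "yaw": 38}, {"offset": [1.5, 13, -13], "yaw": 46}, {"offset": [2.5, 14.2, -14.4], "yaw": 54}, {"offset": [3, 14.8, -15.2], "yaw": 62}], claw=0.72)

```text
clock: 30.85
tcp_pos: [0.4218, 0.1671, 0.1055]
orientation: [0.694, -0.13, 0.696, 0.129]
wrist_force: [-0.1, 0.1, -0.2]
finger_gap: 0.0616
```

```bash
python3 go.py 424 167 105 83.1
```

```text
t 30.85 tcp [421.8 167.1 105.5] jaw 111.1 q6 -0.17 tilt [-0.003 -0.001 -1.   ] F [-0.1  0.1 -0.2] gap 0.0616
([0.05, -0.09, 0.21], np.float64(28.0))
```

Emit:
servo_tool(increments=[{"offset": [0, 0, 0.1], "yaw": 8}, {"offset": [0, -0.1, 0.2], "yaw": 16}, {"offset": [0, -0.1, 0.2], "yaw": 24}, {"offset": [0, -0.1, 0.2], "yaw": 28}, {"offset": [0, -0.1, 0.2], "yaw": 28}, {"offset": [0, -0.1, 0.2], "yaw": 28}, {"offset": [0, -0.1, 0.2], "yaw": 28}, {"offset": [0, -0.1, 0.2], "yaw": 28}])

```text
clock: 31.65
tcp_pos: [0.4269, 0.1681, 0.1071]
orientation: [0.706, 0.04, 0.706, -0.04]
wrist_force: [0.5, 0.2, 0.3]
finger_gap: 0.0616
```

```bash
python3 look.py wrist w18; python3 - <<'E'
from h import *
m,p,d=load("w18"); C=cloud(m,d)*1000
q=((C[...,2]>8)&(C[...,2]<20)).astype(np.uint8); q[350:]=0
cs,h=cv2.findContours(q,cv2.RETR_CCOMP,cv2.CHAIN_APPROX_NONE)
for c in cs:
    if cv2.contourArea(c)>300: print(cv2.boundingRect(c),rect(m,c,.014)[:3])
E
python3 go.py 424 166.5 4 83
```

```text
(420, 184, 69, 74) (array([421. , 259.5]), array([45.7, 43.7]), 3.31)
(290, 160, 60, 155) (array([424.7, 166.2]), array([111.1,  39.9]), -7.12)
(306, 216, 28, 50) (array([424. , 166.2]), array([35.4, 19. ]), -6.56)
t 31.7 tcp [426.9 168.1 107.2] jaw 83.5 q6 0.31 tilt [-0. -0. -1.] F [-0.8  0.3  0.1] gap 0.0618
([10.32, -0.19, -0.27], np.float64(0.5))
```

Emit:
servo_tool(increments=[{"offset": [2, -0.1, -0.2], "yaw": 0.5}, {"offset": [5, -0.15, -0.25], "yaw": 0.5}, {"offset": [7.5, -0.15, -0.25], "yaw": 0.5}, {"offset": [9.3, -0.15, -0.25], "yaw": 0.5}, {"offset": [10.1, -0.15, -0.25], "yaw": 0.5}, {"offset": [10.3, -0.15, -0.25], "yaw": 0.5}, {"offset": [10.3, -0.15, -0.25], "yaw": 0.5}, {"offset": [10.3, -0.15, -0.25], "yaw": 0.5}])

```text
clock: 32.5
tcp_pos: [0.4252, 0.1671, 0.0052]
orientation: [0.706, 0.043, 0.705, -0.043]
wrist_force: [0.3, -0.3, -0.2]
finger_gap: 0.0614
```

Emit:
servo_tool(increments=[{"offset": [0, 0, 0], "yaw": 0}, {"offset": [0, 0, 0], "yaw": 0}, {"offset": [0, 0, 0], "yaw": 0}, {"offset": [0, 0, 0], "yaw": 0}, {"offset": [0, 0, 0], "yaw": 0}, {"offset": [-0.5, 0, 0], "yaw": 0}, {"offset": [-2, 0, 0], "yaw": 0}, {"offset": [-4.5, 0, 0], "yaw": 0}], claw=0.2)

```text
clock: 33.3
tcp_pos: [0.4228, 0.1666, 0.0489]
orientation: [0.705, 0.043, 0.707, -0.044]
wrist_force: [-0.6, 1.1, -1.4]
finger_gap: 0.0385
```

```bash
python3 look.py wrist w19;python3 go.py 600 -19.5 130 178.07
```

```text
t 33.35 tcp [425.8 167.3  53.2] jaw 83.0 q6 0.32 tilt [ 0.003  0.001 -1.   ] F [0.3 0.1 2.1] gap 0.0387
([-7.64, -16.4, 19.6], np.float64(-95.1))
```

View pics/w19.png

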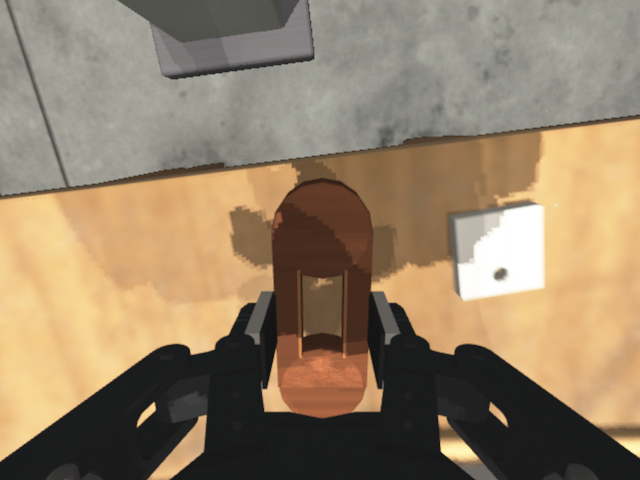

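Emit:
servo_tool(increments=[{"offset": [-3, -0.4, 0.5], "yaw": -6}, {"offset": [-6, -1.8, 2.2], "yaw": -14}, {"offset": [-8, -4.4, 5.3], "yaw": -22}, {"offset": [-8.5, -7.2, 8.6], "yaw": -30}, {"offset": [-8.5, -10, 12], "yaw": -38}, {"offset": [-8.5, -12.8, 15.3], "yaw": -46}, {"offset": [-8.5, -15, 17.9], "yaw": -54}, {"offset": [-8.5, -16.2, 19.3], "yaw": -62}])

```text
clock: 34.15
tcp_pos: [0.598, -0.02, 0.1342]
orientation: [0.627, -0.328, 0.626, 0.327]
wrist_force: [-0.4, -0.0, -1.2]
finger_gap: 0.0389
```

```bash
python3 go.py 600 -19.5 110 178.07
```

```text
t 34.15 tcp [598.  -20.  134.2] jaw 145.2 q6 -1.13 tilt [ 0.001 -0.001 -1.   ] F [-0.4 -0.  -1.2] gap 0.0389
([2.42, -0.13, 0.16], np.float64(-32.9))
```

Emit:
servo_tool(increments=[{"offset": [0, -0.1, 0.1], "yaw": -8}, {"offset": [0.5, -0.1, 0.2], "yaw": -16}, {"offset": [1.5, -0.1, 0.2], "yaw": -24}, {"offset": [3, -0.1, 0.2], "yaw": -32.9}, {"offset": [4.4, -0.1, 0.2], "yaw": -32.9}, {"offset": [5.2, -0.1, 0.2], "yaw": -32.9}, {"offset": [5.4, -0.1, 0.2], "yaw": -32.9}, {"offset": [5.4, -0.1, 0.2], "yaw": -32.9}])

```text
clock: 34.95
tcp_pos: [0.598, -0.0164, 0.0803]
orientation: [0.509, -0.491, 0.509, 0.491]
wrist_force: [0.7, 0.5, -0.2]
finger_gap: 0.0386
```

```bash
python3 look.py wrist w20;python3 go.py 600 -19.5 41 178.07
python3 - <<'E'
from h import *
m,p,d=load("w20")
cv2.imwrite("pics/w20z.png",cv2.resize(p[250:400,260:390,::-1],None,fx=4,fy=4,interpolation=cv2.INTER_NEAREST))
E
```

```text
t 35.0 tcp [598.3 -16.5  80.7] jaw 177.9 q6 -1.7 tilt [ 0.001 -0.    -1.   ] F [-0.2 -0.4 -1.3] gap 0.0389
([3.97, -0.17, -0.3], np.float64(-0.2))
```

View pics/w20z.png

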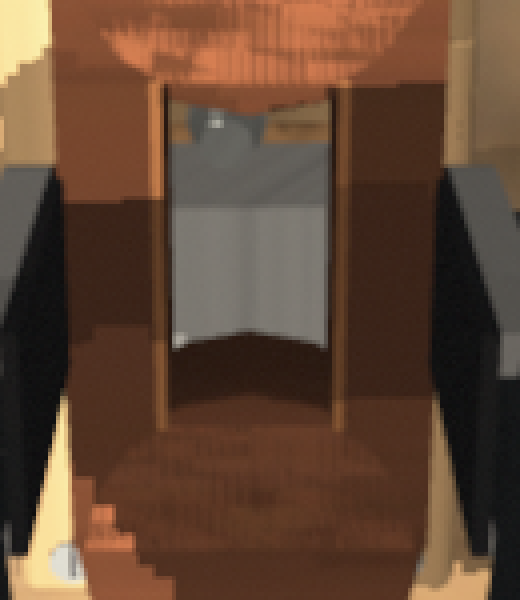

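```bash
python3 - <<'E'
from h import *
m,p,d=load("w20");C=cloud(m,d)*1000
print(C[276:290:2,312:326:2,2].round())
a=cast(m,[(301,271.5),(344,271.5),(300.5,357),(345,357)],.0897)*1000; print(a.round(1), a.mean(0))
for v in (280,281,283): print("tip",cast(m,[(317.5,v)],.062)*1000)
E
```

```text
[[ 89.  88.  88.  88.  90.  90.  89.]
 [ 59.  60.  61.  89.  88.  88.  88.]
 [ 61.  61.  61.  63.  61.  59.  56.]
 [ 63.  61.  62.  61.  62.  60.  57.]
 [ 60. 223.  62.  62.  62.  62.  56.]
 [ 62.  62.  61.  62.  62.  62.  12.]
 [ 62.  62.  63.  62.  62.  62.  17.]]
[[607.2 -38.7  89.7]
 [589.9 -38.   89.7]
 [609.6   1.   89.7]
 [590.3   1.7  89.7]] [599.25999833 -18.50223841  89.7       ]
tip [[601.49357753 -23.18483973  62.        ]]
tip [[601.51604282 -22.65722993  62.        ]]
tip [[601.5610921  -21.59922299  62.        ]]
```

Emit:
servo_tool(increments=[{"offset": [0, -0.1, -0.2], "yaw": -0.2}, {"offset": [0.2, -0.2, -0.35], "yaw": -0.2}, {"offset": [0.6, -0.22, -0.35], "yaw": -0.2}, {"offset": [0.9, -0.22, -0.35], "yaw": -0.2}, {"offset": [0.9, -0.22, -0.35], "yaw": -0.2}, {"offset": [0.9, -0.22, -0.35], "yaw": -0.2}, {"offset": [0.9, -0.22, -0.35], "yaw": -0.2}, {"offset": [0.9, -0.22, -0.35], "yaw": -0.2}])

```text
clock: 35.8
tcp_pos: [0.6002, -0.02, 0.0714]
orientation: [0.508, -0.492, 0.508, 0.491]
wrist_force: [0.4, 0.5, -1.0]
finger_gap: 0.039
```

```bash
python3 look.py wrist w21;python3 go.py 600 -19.5 41 178.07
python3 - <<'E'
from h import *
m,p,d=load("w21")
cv2.imwrite("pics/w21z.png",cv2.resize(p[250:400,260:390,::-1],None,fx=4,fy=4,interpolation=cv2.INTER_NEAREST))
C=cloud(m,d)*1000
q=((C[...,2]>57)&(C[...,2]<64)).astype(np.uint8); q[:265]=0;q[350:]=0;q[:,:295]=0;q[:,350:]=0
ys,xs=np.nonzero(q); print(xs.min(),xs.max(),ys.min(),ys.max(),xs.mean(),ys.mean())
P=C[q>0]; t=P[P[:,2]>60.5]; print(t[:,:2].min(0),t[:,:2].max(0))
E
```

```text
t 35.85 tcp [600.2 -20.   71.4] jaw 178.1 q6 -1.7 tilt [ 0. -0. -1.] F [ 0.2  0.  -0.8] gap 0.0386
([3.04, 0.03, 0.05], np.float64(0.0))
312 329 288 307 320.5186721991701 297.51452282157675
[598.98166095 -23.83190977] [606.09797325 -16.79088063]
```

View pics/w21z.png

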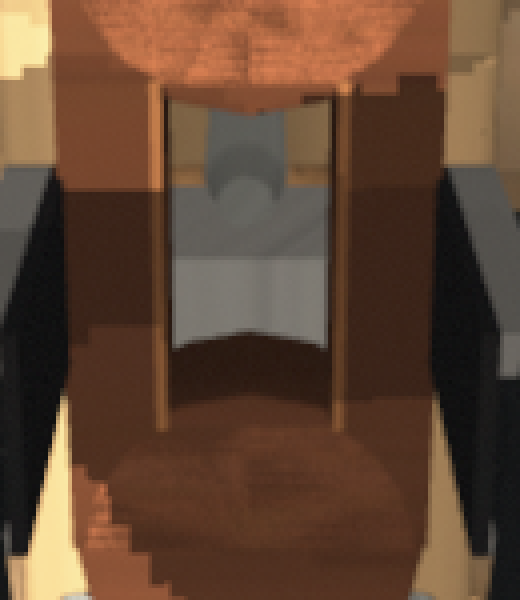

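```bash
python3 - <<'E'
from h import *
m,p,d=load("w21")
a=cast(m,[(301,271.5),(344,271.5),(300.5,357),(345,357)],.0804)*1000; print(a.mean(0))
# ends of V at centre
b=cast(m,[(322,278),(322,348)],.0804)*1000; print(b,b.mean(0))
for v in (297.5,299,300): print("tip",cast(m,[(321.5,v)],.062)*1000)
C=cloud(m,d)*1000
# strap extent
q=((C[...,2]>74)&(C[...,2]<86)).astype(np.uint8); q[430:]=0;q[:,:265]=0;q[:,380:]=0
P=C[q>0]; print(P.min(0),P.max(0))
E
```

```text
[601.52578107 -21.84481046  80.4       ]
[[601.19025695 -38.95937045  80.4       ]
 [602.33213488  -6.42378273  80.4       ]] [601.76119592 -22.69157659  80.4       ]
tip [[602.01231577 -21.54098349  62.        ]]
tip [[602.03972101 -20.76909054  62.        ]]
tip [[602.05803198 -20.25334557  62.        ]]
[577.43958063 -77.91355317  74.01998993] [625.37660776  31.81771167  85.96820334]
```

Emit:
servo_tool(increments=[{"offset": [0.3, 0, 0.1], "yaw": 0}, {"offset": [0.9, 0, 0.13], "yaw": 0}, {"offset": [1.6, 0, 0.13], "yaw": 0}, {"offset": [2.2, 0, 0.13], "yaw": 0}, {"offset": [2.6, 0, 0.13], "yaw": 0}, {"offset": [2.8, 0, 0.13], "yaw": 0}, {"offset": [2.9, 0, 0.13], "yaw": 0}, {"offset": [2.9, 0, 0.13], "yaw": 0}])

```text
clock: 36.65
tcp_pos: [0.6002, -0.0187, 0.0422]
orientation: [0.508, -0.492, 0.508, 0.492]
wrist_force: [-1.4, 0.2, 0.1]
finger_gap: 0.0388
```

```bash
python3 go.py 600 -18.7 41 178.07
```

```text
t 36.65 tcp [600.2 -18.7  42.2] jaw 178.1 q6 -1.7 tilt [ 0. -0. -1.] F [-1.4  0.2  0.1] gap 0.0388
([0.12, 0.02, 0.0], np.float64(0.0))
```

Emit:
servo_tool(increments=[{"offset": [0.05, 0, 0], "yaw": 0}, {"offset": [0.1, 0, 0], "yaw": 0}, {"offset": [0.15, 0, 0], "yaw": 0}, {"offset": [0.15, 0, 0], "yaw": 0}, {"offset": [0.15, 0, 0], "yaw": 0}, {"offset": [0.15, 0, 0], "yaw": 0}, {"offset": [0.15, 0, 0], "yaw": 0}, {"offset": [0.15, 0, 0], "yaw": 0}])

```text
clock: 37.45
tcp_pos: [0.6004, -0.0187, 0.0413]
orientation: [0.508, -0.492, 0.508, 0.491]
wrist_force: [-1.0, -0.2, 5.2]
finger_gap: 0.0385
```

Emit:
servo_tool(increments=[{"offset": [0, 0, 0], "yaw": 0}, {"offset": [0, 0, 0], "yaw": 0}, {"offset": [0, 0, 0], "yaw": 0}, {"offset": [-0.5, 0, 0], "yaw": 0}, {"offset": [-2, 0, 0], "yaw": 0}, {"offset": [-4.5, 0, 0], "yaw": 0}, {"offset": [-8, 0, 0], "yaw": 0}, {"offset": [-11, 0, 0], "yaw": 0}], claw=0.6)

```text
clock: 38.25
tcp_pos: [0.6001, -0.0187, 0.1524]
orientation: [0.508, -0.492, 0.508, 0.491]
wrist_force: [0.9, 0.9, 0.1]
finger_gap: 0.0514
```

```bash
python3 look.py wrist w22; python3 look.py side s22; python3 go.py; python3 - <<'E'
from h import *
m,p,d=load("w22"); C=cloud(m,d)*1000
q=((C[...,2]>44)&(C[...,2]<56)).astype(np.uint8); q[:,:250]=0; q[:,395:]=0; q[420:]=0
cs,_=cv2.findContours(q,cv2.RETR_CCOMP,cv2.CHAIN_APPROX_NONE)
for c in cs:
    if cv2.contourArea(c)>100: print(cv2.boundingRect(c),rect(m,c,.050)[:3])
P=C[q>0]; A=np.c_[P[:,:2]-P[:,:2].mean(0),np.ones(len(P))]; print("plane",np.linalg.lstsq(A,P[:,2],rcond=None)[0])
q=((C[...,2]>59)&(C[...,2]<65)).astype(np.uint8); q[:,:280]=0; q[:,360:]=0; q[300:]=0
P=C[q>0]; print("tip",P[:,:2].min(0),P[:,:2].max(0),len(P))
E
```

```text
t 38.35 tcp [603.2 -19.2 156.1] jaw 178.1 q6 -1.7 tilt [ 0.009 -0.002 -1.   ] F [0.5 1.  0.1] gap 0.051
(293, 162, 58, 149) (array([602.1, -20.8]), array([110.8,  40. ]), 87.97)
(308, 215, 27, 49) (array([602.2, -21.7]), array([36.2, 18.7]), 88.55)
plane [-3.13214974e-03  1.54230046e-04  4.97542419e+01]
tip [598.85389988 -23.99690573] [605.87498515 -16.5092797 ] 94
```

View pics/w22.png

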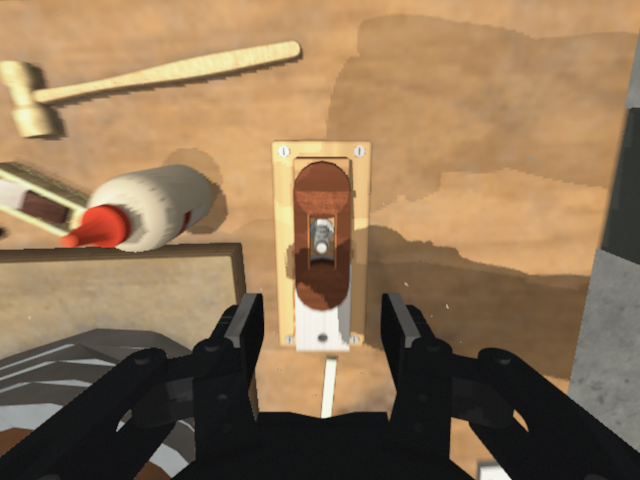

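The short strap is centred on its stud to within 0.5 mm and level (plane slope 0.003). I'll back off and check both sets from above.

Emit:
servo_tool(increments=[{"offset": [-2, 1, 0], "yaw": 0}, {"offset": [-4, 3, 0], "yaw": 0}, {"offset": [-6, 6, -1], "yaw": 0}, {"offset": [-8, 10, -3], "yaw": 0}, {"offset": [-9, 13, -6], "yaw": 0}, {"offset": [-10, 16, -10], "yaw": 0}, {"offset": [-10, 18, -14], "yaw": 0}, {"offset": [-10, 19, -18], "yaw": 0}])

```text
clock: 39.15
tcp_pos: [0.4024, -0.1929, 0.2512]
orientation: [0.508, -0.492, 0.508, 0.491]
wrist_force: [0.8, -0.5, -0.2]
finger_gap: 0.0514
```

```bash
python3 look.py top t23; python3 look.py side s23; python3 go.py; python3 - <<'E'
from h import *
m,p,d=load("w17"); C=cloud(m,d)*1000
q=((C[...,2]>52)&(C[...,2]<64)).astype(np.uint8); q[:,:285]=0; q[:,362:]=0; q[345:]=0;q[:140]=0
q[218:280,300:345]=0
P=C[q>0]; A=np.c_[P[:,:2]-P[:,:2].mean(0),np.ones(len(P))]; print("plane w17",np.linalg.lstsq(A,P[:,2],rcond=None)[0])
q=((C[...,2]>67)&(C[...,2]<73)).astype(np.uint8); q[:,:300]=0; q[:,345:]=0; q[290:]=0;q[:200]=0
P=C[q>0]; print("tip",P[:,:2].min(0),P[:,:2].max(0),len(P))
m,p,d=load("t23"); C=cloud(m,d)*1000
for lo,hi,z in((52,66,.058),(44,56,.050),(38,52,.044)):
  q=((C[...,2]>lo)&(C[...,2]<hi)).astype(np.uint8); q[:175]=0; q[245:]=0; q[:,:185]=0; q[:,455:]=0
  for c in cv2.findContours(q,cv2.RETR_EXTERNAL,cv2.CHAIN_APPROX_NONE)[0]:
    if cv2.contourArea(c)>150: print(z,cv2.boundingRect(c),rect(m,c,z)[:3])
a=cv2.resize(cv2.imread("pics/t23.png")[165:350,110:490],None,fx=2.1,fy=2.1,interpolation=cv2.INTER_CUBIC); cv2.imwrite("pics/t23c.png",a)
b=cv2.resize(cv2.imread("pics/s23.png")[160:400,230:430],None,fx=2.5,fy=2.5,interpolation=cv2.INTER_CUBIC); cv2.imwrite("pics/s23c.png",b)
E
```

```text
t 39.25 tcp [ 402.9 -196.   250.6] jaw 177.7 q6 -2.16 tilt [ 0.    -0.002 -1.   ] F [-0.   0.5  0.1] gap 0.0512
plane w17 [-1.70502645e-03  1.14359022e-04  5.77405821e+01]
tip [587.17320688 296.79595848] [594.35805714 304.33254085] 113
0.058 (200, 182, 76, 34) (array([588.6, 301.7]), array([139.5,  41.7]), 83.39)
0.05 (385, 199, 62, 27) (array([599.6, -19.2]), array([110.6,  41.9]), 88.47)
0.044 (384, 199, 63, 28) (array([600.6, -19.3]), array([112.8,  44.1]), 88.99)
0.044 (253, 196, 38, 27) (array([581.7, 240.1]), array([60. , 45.6]), 82.22)
```

View pics/t23c.png

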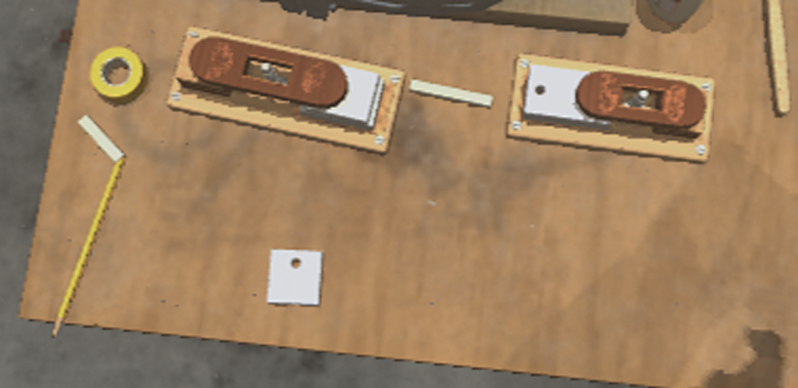

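View pics/s23c.png

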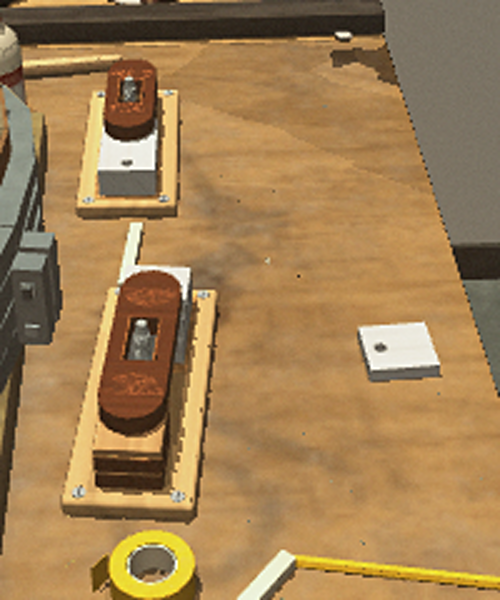

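Both sets are right: the straps are level and centred (long strap (591.1,301.0) against stud tip (590.8,300.6)), the spare 10 mm plate hasn't moved, and the arm is clear. Handing in.

```bash
python3 -c "
from workcell import env
print(env.hand_in())"
```

```text
the job is handed in; nothing more can be done
None
```

Both clamping sets are made up, and I handed the job in at about 39 s of the 101 s allowed.

- **Tall board:** plate_18 with plate_14 on top makes 32 mm on the cork pad, and the long strap lies over the stud.
- **Low board:** plate_24 is on the cork pad, and the short strap lies over the stud.
- **Spare:** plate_10 was not touched.

**Last checks:**
- **Centring:** each strap's centre is within about 0.5 mm of its stud's tip in the wrist camera.
- **Level and height:** both straps are level (slope under 0.4 %). Their tops measured 57.7 mm and 49.8 mm over the bench, against 58 and 50 expected.
- **In line:** the strap angles match their boards within about 0.5°, and the packing is within about 1°.
- **Forces:** the wrist readings after each move never exceeded about 7 N.

**Disagreements:** the wrist and top cameras differed by about 2 mm in absolute position, which is about the stated calibration error, so I centred the straps by comparing strap and stud in the same wrist picture. The top camera read the stacked plate_14 as 60 x 46 mm instead of 56 x 44, since the strap covers part of it. Its angle there was about 1.3° off the board, against about 1° in the wrist view before the strap went on.

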